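# Load the assay trays onto the rocker with the tray lifter

## Task

Load every assay tray on the bench onto the rocker: slide the blue-handled lifter under a tray, between its runners, carry it level and set it down squarely in a free blue-outlined bay, its runners pointing from front to back of the rocker, never touching the trays with the fingers. Only when all trays are in, screw both red hold-down knobs clockwise fully home, in either order; the lifter must finish lying along its green mat, free of the trays. Leave the bottles, beaker, paper roll and timer as they are, and if a tray or the lifter gets knocked aside, put it right.

Things in the scene. Friction and masses are not known exactly. Their poses are not given: they have to be found in the camera images.
- tray0: square white assay tray, 100 x 100 x 26 mm, 0.09 to 0.17 kg: a 14 mm slab (12 to 26 mm up) on two yellow runners, 10 mm wide and 12 mm high, running along its x axis at y = -45 and +45 mm; so a tunnel 80 mm wide and 12 mm high passes under it along x, open at both ends. Origin: centre of its underside; z up. May be absent.
- tray1: square white assay tray, 100 x 100 x 26 mm, 0.09 to 0.17 kg: a 14 mm slab (12 to 26 mm up) on two green runners, 10 mm wide and 12 mm high, running along its x axis at y = -45 and +45 mm; so a tunnel 80 mm wide and 12 mm high passes under it along x, open at both ends. Origin: centre of its underside; z up. May be absent.
- tray2: square white assay tray, 100 x 100 x 26 mm, 0.09 to 0.17 kg: a 14 mm slab (12 to 26 mm up) on two orange runners, 10 mm wide and 12 mm high, running along its x axis at y = -45 and +45 mm; so a tunnel 80 mm wide and 12 mm high passes under it along x, open at both ends. Origin: centre of its underside; z up. May be absent.
- lifter: cranked steel spatula, 0.16 kg. Origin: underside of the blade, middle of its rear edge; x to the blade's tip, z up. Blade x 0 to 80 mm, 60 wide, 3 thick. Rear plate 30 wide, x -6 to 0, up to z 60. Blue level handle x -96 to 0, 22 wide, z 45 to 71 (grip across y, at x about -28, z 58). Foot x -96 to -84, 30 wide, z 0 to 47: rests level on blade and foot.
- mat: fixed green parking mat of the lifter, 250 (x) x 95 (y) x 2 mm thick. Origin: centre of its underside, on the bench. The lifter starts near its centre, its x about along the mat's x.
- rocker: laboratory rocker, fixed and standing still. Origin: on the bench under the platform's centre; -x is its front (open side, facing the robot), z up. Aluminium platform 160 (x) x 470 (y) mm, its top 50 mm above the bench, closed below; along the back a fence 10 mm high, whose front face is at x = 62 mm. No lip at the front or sides.
- bay0 (a point): centre of bay 0 on the platform's top (50 mm above the bench), axes as the rocker's; at y = -116 mm of the rocker. The bay is a flat blue-bordered square about 113 mm wide, painted on.
- bay1 (a point): centre of bay 1 on the platform's top (50 mm above the bench), axes as the rocker's; at y = 0 mm of the rocker. The bay is a flat blue-bordered square about 113 mm wide, painted on.
- bay2 (a point): centre of bay 2 on the platform's top (50 mm above the bench), axes as the rocker's; at y = 116 mm of the rocker. The bay is a flat blue-bordered square about 113 mm wide, painted on.
- knob_l (a joint): turn of the left (rocker +y end) hold-down knob in rad: grows clockwise seen from above, starts between 0 and 0.5, end stop at 2.4 (fully home). Light friction of 0.04 N m, stays where it is left; does not rise or sink.
- knob_r (a joint): turn of the right (rocker -y end) hold-down knob in rad: grows clockwise seen from above, starts between 0 and 0.5, end stop at 2.4 (fully home). Light friction of 0.04 N m, stays where it is left; does not rise or sink.
- knob_l_grip (a point): grip point of the left knob, on its axis, 110 mm above the bench (60 mm above the platform), at x -20, y 207 mm of the rocker; x runs along the red grip bar and turns with it. Bar 56 mm long, 18 mm thick, from 20 mm below to 16 mm above this point; below it a red disc of radius 28 mm on a steel post of radius 29 mm.
- knob_r_grip (a point): grip point of the right knob, on its axis, 110 mm above the bench (60 mm above the platform), at x -20, y -207 mm of the rocker; x runs along the red grip bar and turns with it. Bar 56 mm long, 18 mm thick, from 20 mm below to 16 mm above this point; below it a red disc of radius 28 mm on a steel post of radius 29 mm.
- dropper0: amber dropper bottle, 28 mm across, 70 mm high. Bystander; origin: centre of its underside.
- dropper1: amber dropper bottle, 28 mm across, 70 mm high. Bystander; origin: centre of its underside.
- beaker: glass beaker, 84 mm across, 95 mm high. Bystander; origin: centre of its underside.
- roll: upright paper roll, 104 mm across, 100 mm high. Bystander; origin: centre of its underside.
- timer: grey bench timer lying flat, 60 x 70 x 22 mm. Bystander; origin: centre of its underside.
Things that resemble listed ones, but are neither listed nor needed, are in the scene too. What is meant by the lifter is not black or purple, and is the smaller of those in its own colour.

How it is judged (in metres and radians):
On the way, in this order (a step that is already met when the one before it is completed fails the run):
1. every tray present sits in a bay of its own on the rocker, free of the lifter (((horizontal distance between tray0 and bay0 below 0.014 m and angle between the x axis of tray0 and the x axis of bay0, either way round below 0.15 rad) or (horizontal distance between tray0 and bay1 below 0.014 m and angle between the x axis of tray0 and the x axis of bay1, either way round below 0.15 rad) or (horizontal distance between tray0 and bay2 below 0.014 m and angle between the x axis of tray0 and the x axis of bay2, either way round below 0.15 rad)) and z of tray0 in the frame of bay1 between -0.005 and 0.005 m and angle between each of tray0, tray1, tray2's own z axis and vertical below 0.06 rad and linear speed of each of tray0, tray1, tray2 below 0.02 m/s and ((horizontal distance between tray1 and bay0 below 0.014 m and angle between the x axis of tray1 and the x axis of bay0, either way round below 0.15 rad) or (horizontal distance between tray1 and bay1 below 0.014 m and angle between the x axis of tray1 and the x axis of bay1, either way round below 0.15 rad) or (horizontal distance between tray1 and bay2 below 0.014 m and angle between the x axis of tray1 and the x axis of bay2, either way round below 0.15 rad)) and z of tray1 in the frame of bay1 between -0.005 and 0.005 m and ((horizontal distance between tray2 and bay0 below 0.014 m and angle between the x axis of tray2 and the x axis of bay0, either way round below 0.15 rad) or (horizontal distance between tray2 and bay1 below 0.014 m and angle between the x axis of tray2 and the x axis of bay1, either way round below 0.15 rad) or (horizontal distance between tray2 and bay2 below 0.014 m and angle between the x axis of tray2 and the x axis of bay2, either way round below 0.15 rad)) and z of tray2 in the frame of bay1 between -0.005 and 0.005 m and contact force between lifter and tray0 below 0.05 N and contact force between lifter and tray1 below 0.05 N and contact force between lifter and tray2 below 0.05 N), for 0.2 s.
2. both hold-down knobs are turned fully home (value of joint each of knob_l, knob_r above 2.3 rad), for 0.2 s.
At the end, for the whole second after the job is handed in: Each tray rests flat within 14 mm of a bay's centre, runners within 0.15 rad of front-to-back; both knobs past 2.3 rad; the lifter lies flat and still on its mat, touching no tray, origin within 40 mm of the mat's centre, within 0.3 rad of its length (either way round) (all of step 1 and all of step 2 and horizontal distance between lifter and mat below 0.04 m and angle between the x axis of lifter and the x axis of mat, either way round below 0.3 rad and height (world z) of lifter below 0.007 m and angle between lifter's own z axis and vertical below 0.06 rad and linear speed of lifter below 0.02 m/s).
It fails at once if a tray is touched by the fingers (contact force between the fingers and tray0 above 2 N or contact force between the fingers and tray1 above 2 N or contact force between the fingers and tray2 above 2 N).
It fails at once if a tray is tipped (angle between any of tray0, tray1, tray2's own z axis and vertical above 0.5 rad).
It fails at once if a bystander is pushed well away or knocked over (distance of any of dropper0, dropper1, beaker, roll, timer from where it was at the start of the episode above 0.06 m or angle between any of dropper0, dropper1, beaker, roll, timer's own z axis and vertical above 0.7 rad).
Of tray0, tray1, tray2 only 2 to 3 are there at a start; the rules pass over those that are not, and their reading is None.
At some moment in a run one of tray0, tray1, tray2, lifter may be knocked a few centimetres aside while the robot is not near it.
It also fails if it takes over 210 s, if anything falls off the work surface, if the arm or the gripper's body presses on something with over 40 N, if the wrist force passes 120 N, or if a joint passes its speed limit or range.

## Robot

A 6-joint arm with a two-finger parallel gripper is mounted at the origin on the work surface. World frame = base frame: x ahead of the robot, y to its left, z up, the work surface at z = 0. Lengths are in mm, angles in rad, forces in N, time in s.
With the tool pointing down it reaches from about 425 to 950 mm from the base axis. Payload 14.7 kg.
Tool frame: the origin (TCP) lies between the finger pads; the fingertips stand 14 mm ahead of it and the grasp point (between the pads) lies 5 mm behind it; x points along the fingers, z is the direction in which the jaws open and shut, and the axes are right-handed (so a half turn about x gives the same grasp; the last joint's range is limited). The gripper opens to 85 mm and grips with 20 to 120 N. Pads are 22 mm wide; open, the fingers measure 114 mm over their backs; the gripper's body (76 mm by 85 mm) begins 54 mm behind the grasp point. The pads swing forward as they close: fully open they stand 13 mm farther back than shut.
Start: joints at [1.178, 0.48, 1.596, -0, 1.065, -0.047], TCP at [220.293, 611.526, 245.297] pointing down, gripper open.
Joint ranges: [-2.75, 2.75], [-0.82, 2.05], [0.23, 2.67], [-1.56, 4.7], [0.09, 2.69], [-2.92, 2.92]. Speed limits (rad/s): [1.89, 1.89, 2.39, 3.01, 3.01, 3.01].

## Interface

Orientations are given as a rotation vector (axis times angle).
In Python, from plant import sensors, eyes, ctrl gives the robot as it stands. The module is installed in compiled form; this text tells all that it offers.
- The arm moves only by the shell command python3 -m crank 'ROWS'. ROWS is JSON, a list of rows, each an object with "slide": the shift along the world's x, y, z in cm, a list of three; "spin": the turn about the world's z in degrees; "jaw": the opening in per cent of the stroke, from 0 (shut) to 100 (fully open). In form: [{"slide": [tx, ty, tz], "spin": spin, "jaw": jaw}, ...]. A call has exactly 8 rows; each row shifts and turns the commanded pose from where the row before left it; what a row does not reach is not made up. A row lasts 1/10 s, in which the tool goes at most 50 mm and 8.59 degrees, less where a joint would pass 70% of its speed; a pose out of reach is approached as far as the arm can. A call with a gripper value outside its range is refused whole. The fingers move at their own pace and stop on an object; the grip force is fixed at half the most. Time passes only in rows, so rows that do not move let the fingers close, or fill a call up. It gives the time, the measured TCP pose, the force and the opening at its end, in the units of the state.
- sensors.observe(): the state, without advancing time (a new reading comes with each control period).
- eyes.grab_frame(name): name is "scene" or "top"; returns the picture (420x560x3 uint8, red, green, blue); there is no depth.
- eyes.camera_info(name): a dict with "fov_y" (degrees; the focal length in pixels is half the picture's height over the tangent of half this angle, whatever the lens; pixels are square), "cx", "cy" (the principal point, pixels), "eye" and "rotation" of the camera in the world. Camera axes: x right, y up, looking along -z (the intrinsics and any distortion apply to the point x, -y, -z); pixel columns grow to the right and rows downward; lengths in mm; the calibration is good to about 2 mm. A picture is of the moment at which its call begins. camera_info takes no time and is no camera call.
- ctrl.sign_off(): hands the job in, once; it reports no verdict.
The state is a dict: "time": time; "joints": joint angles; "joint_vel": joint speeds; "effort": joint torques, N m; "tcp_pos": TCP position; "eef_rot": TCP orientation; "wrist_force": force on the tool from outside, world axes, zero at the start; "moment": the same for the moment, N m; "gripper_width": finger opening in mm.
Only numpy, scipy, OpenCV 4.12 (cv2) and the standard library are available. Lean on these libraries where they do the work, as an engineer would, in place of code of your own. Each camera call takes 0.05 s, during which the arm holds its last target.

## Working session

There is one attempt and no reset: what is moved stays moved. The work goes in short steps, Python scripts to look and compute and a shell command to move; the robot and the scene stay as the last step left them, time stands still between calls to the robot, and variables do not carry over. Pictures are saved under pics/ and viewed, and the job is handed in when it is done.

```bash
mkdir -p pics; ls; python3 - <<'E'
from plant import sensors, eyes, ctrl
import cv2,json
print(sensors.observe())
for n in("scene","top"):
    print(n,eyes.camera_info(n))
    im=eyes.grab_frame(n); cv2.imwrite(f"pics/{n}0.png",im[:,:,::-1])
E
```

```text
pics
{'time': 0.0, 'joints': array([ 1.17837935e+00,  4.80833821e-01,  1.59689017e+00,  4.25206957e-06,
        1.06509463e+00, -4.65907481e-02]), 'joint_vel': array([-4.00684477e-04, -1.97346860e-03,  5.12401228e-04, -1.72068631e-04,
       -9.79097068e-05,  1.17011020e-03]), 'effort': array([-1.76698039e-03, -9.50620151e+01, -4.30150831e+01,  2.20929536e-06,
        1.22644802e-02,  3.84195528e-05]), 'tcp_pos': array([220.15150515, 611.15228997, 244.665019  ]), 'eef_rot': array([-0.95146827,  1.35425412,  0.95038619]), 'wrist_force': array([ 0.87886036,  0.50763936, -0.53814653]), 'moment': array([-0.04414075, -0.00094946, -0.03282311]), 'gripper_width': 85.4727264075404}
scene {'fov_y': 51.18246157885578, 'cx': 273.18395506842353, 'cy': 204.02958768362092, 'eye': array([1184.73682184,  586.63304589,  814.57530922]), 'rotation': array([0.46007473, 1.03369855, 2.11859483])}
top {'fov_y': 55.73106298803024, 'cx': 284.82860593568233, 'cy': 207.28152943650528, 'eye': array([ 394.66793885,  -51.1354891 , 1433.29612385]), 'rotation': array([ 0.06903545, -0.05119547, -1.58970958])}
```

View pics/scene0.png

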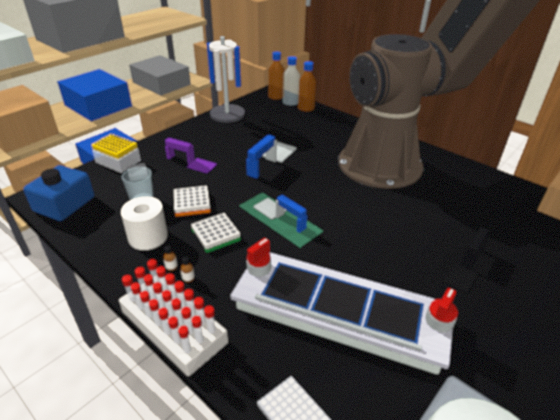

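View pics/top0.png

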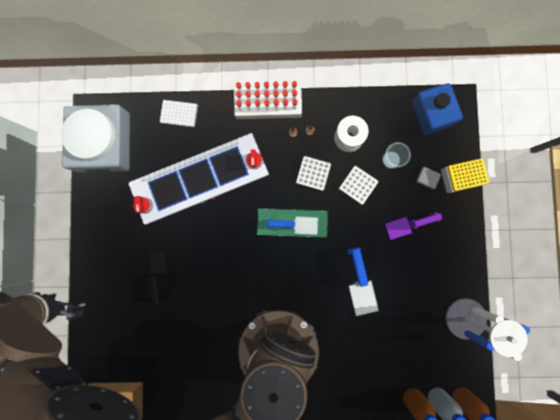

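```bash
cat > h.py <<'E'
import numpy as np, cv2
from scipy.spatial.transform import Rotation as R
from plant import sensors, eyes, ctrl
H,W=420,560
def cam(n):
    c=eyes.camera_info(n); f=H/2/np.tan(np.radians(c['fov_y'])/2)
    return f,c['cx'],c['cy'],np.array(c['eye']),R.from_rotvec(c['rotation']).as_matrix()
def proj(n,P):
    f,cx,cy,e,M=cam(n); p=(np.atleast_2d(P)-e)@M
    return np.c_[cx+f*p[:,0]/-p[:,2], cy+f*(-p[:,1])/-p[:,2]]
def ray(n,uv):
    f,cx,cy,e,M=cam(n); uv=np.atleast_2d(uv).astype(float)
    d=np.c_[(uv[:,0]-cx)/f,-(uv[:,1]-cy)/f,-np.ones(len(uv))]@M.T
    return e,d
def back(n,uv,z):
    e,d=ray(n,uv); return e+d*((z-e[2])/d[:,2])[:,None]
def crop(n,im,x0,y0,x1,y1,s,name):
    c=cv2.resize(im[y0:y1,x0:x1],None,fx=s,fy=s,interpolation=cv2.INTER_CUBIC)
    cv2.imwrite(f'pics/{name}.png',c[:,:,::-1])
def rz(a): 
    c,s=np.cos(a),np.sin(a); return np.array([[c,-s],[s,c]])
def draw(im,n,P,col,closed=True):
    q=proj(n,P); cv2.polylines(im,[np.round(q*8).astype(int)],closed,col,1,cv2.LINE_AA,3)
E
python3 - <<'E'
from h import *
im=cv2.imread('pics/top0.png')[:,:,::-1]
crop('top',im,120,70,400,250,2.85,'c_top')
im=cv2.imread('pics/scene0.png')[:,:,::-1]
crop('scene',im,90,110,350,300,3,'c_scene')
# mat corners rough from top
print(back('top',[[258,208],[327,212],[326,238],[257,235]],2))
print(back('top',[[129,183],[255,134],[268,176],[144,223]],50))
E
```

```text
[[ 503.65952005   61.09407603    2.        ]
 [ 484.16091267 -187.70853335    2.        ]
 [ 390.77671044 -181.56457612    2.        ]
 [ 406.32194759   66.07481224    2.        ]]
[[597.60078226 511.27503911  50.        ]
 [763.34597539  64.24821093  50.        ]
 [612.10708593  20.54800148  50.        ]
 [455.46794267 457.0608837   50.        ]]
```

View pics/c_top.png

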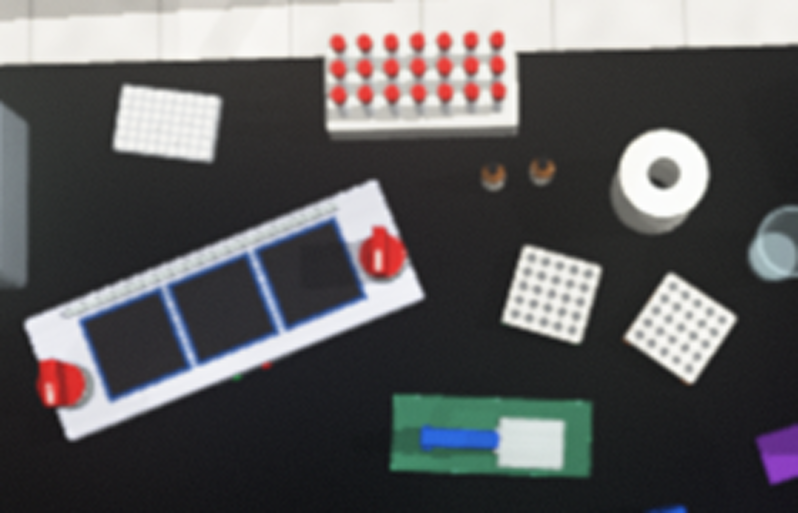

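View pics/c_scene.png

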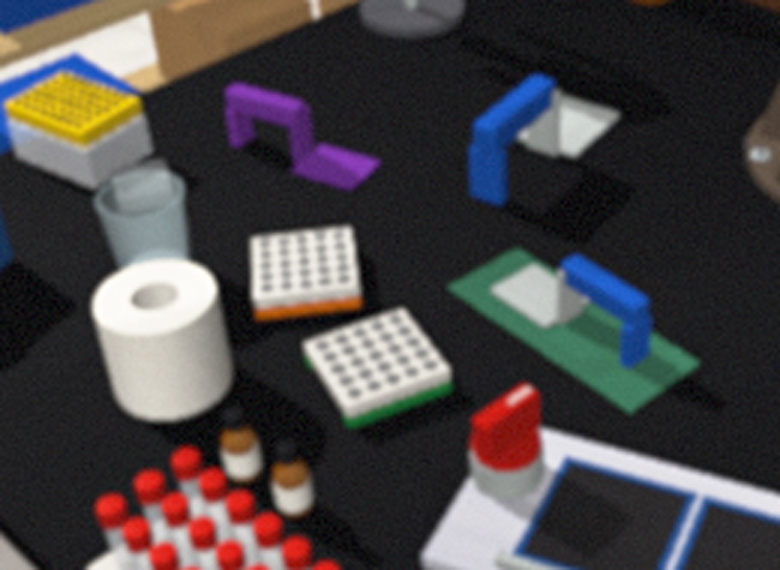

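```bash
cat >> h.py <<'E'
def rect(mask,n,z,lab=''):
    cs,_=cv2.findContours(mask.astype(np.uint8),cv2.RETR_EXTERNAL,cv2.CHAIN_APPROX_NONE)
    c=max(cs,key=cv2.contourArea); P=back(n,c[:,0,:],z)[:,:2]
    r=cv2.minAreaRect(P.astype(np.float32)); return r
def roi(shape,x0,y0,x1,y1):
    m=np.zeros(shape[:2],bool); m[y0:y1,x0:x1]=1; return m
def up(im,x0,y0,x1,y1,s=8):
    """upsampled crop and a function to map contour px->image px"""
    return cv2.resize(im[y0:y1,x0:x1],None,fx=s,fy=s,interpolation=cv2.INTER_CUBIC)
def urect(im,n,box,test,z,s=8):
    u=up(im,*box,s).astype(int); m=test(u).astype(np.uint8)
    m=cv2.morphologyEx(m,cv2.MORPH_CLOSE,np.ones((5*s//2,5*s//2)))
    cs,_=cv2.findContours(m,cv2.RETR_EXTERNAL,cv2.CHAIN_APPROX_NONE)
    c=max(cs,key=cv2.contourArea)[:,0,:]
    uv=(c+.5)/s-.5+np.array(box[:2])
    return cv2.minAreaRect(back(n,uv,z)[:,:2].astype(np.float32)), uv
white=lambda u:(u.min(2)>110)
E
python3 - <<'E'
from h import *
im=cv2.imread('pics/top0.png')[:,:,::-1]
print('green tray',urect(im,'top',(290,150,335,195),white,26)[0])
print('orange tray',urect(im,'top',(335,162,382,206),white,26)[0])
print('mat',urect(im,'top',(250,200,335,245),lambda u:(u[...,1]>70),2)[0])
print('blade',urect(im,'top',(290,210,325,240),white,5)[0])
blue=lambda u:(u[...,2]>u[...,0]+40)&(u[...,2]>u[...,1]+25)
print('handle',urect(im,'top',(262,212,296,236),blue,71)[0])
r,uv=urect(im,'top',(125,130,275,226),lambda u:(u.max(2)>110),50); print('rocker',r)
r,uv=urect(im,'top',(145,140,252,212),blue,50); print('bays',r, 'expect ~345x113')
E
```

```text
green tray ((623.8058471679688, -140.40586853027344), (105.12734985351562, 104.87571716308594), 72.59220886230469)
orange tray ((577.8947143554688, -300.26739501953125), (105.13255310058594, 105.31590270996094), 54.245540618896484)
mat ((448.6628723144531, -61.00135803222656), (254.69699096679688, 99.79708862304688), 86.84097290039062)
blade ((438.2016296386719, -109.12815856933594), (88.56990051269531, 65.24602508544922), 86.08538055419922)
handle ((444.0897521972656, -22.91787338256836), (98.19418334960938, 30.87798309326172), 88.77689361572266)
rocker ((605.1560668945312, 271.1034851074219), (170.31785583496094, 485.2262268066406), 21.02726173400879)
bays ((609.0673828125, 267.680908203125), (117.60939025878906, 345.8352355957031), 21.259225845336914) expect ~345x113
```

```bash
cat >> h.py <<'E'
def box3(x,y,yaw,pts):
    P=np.array(pts,float); P[:,:2]=P[:,:2]@rz(yaw).T+[x,y]; return P
def rectpts(x0,x1,y0,y1,z): return [[x0,y0,z],[x1,y0,z],[x1,y1,z],[x0,y1,z]]
def d_tray(im,n,x,y,a,z0=0):
    draw(im,n,box3(x,y,a,rectpts(-50,50,-50,50,z0+26)),(255,0,0))
    for s in(-1,1): draw(im,n,box3(x,y,a,rectpts(-50,50,s*50,s*40,z0+0)),(255,0,255))
def d_lift(im,n,x,y,a,z0=2):
    draw(im,n,box3(x,y,a,rectpts(0,80,-30,30,z0+3)),(255,0,0))
    draw(im,n,box3(x,y,a,rectpts(-96,0,-11,11,z0+71)),(255,255,0))
def d_rock(im,n,x,y,a):
    draw(im,n,box3(x,y,a,rectpts(-80,80,-235,235,50)),(255,0,255))
    for b in(-116,0,116): draw(im,n,box3(x,y,a,rectpts(-56.5,56.5,b-56.5,b+56.5,50)),(0,255,0))
def d_mat(im,n,x,y,a): draw(im,n,box3(x,y,a,rectpts(-125,125,-47.5,47.5,2)),(255,255,0))
E
cat > ov.py <<'E'
from h import *
import sys
def overlay(n,src,objs,box,s,out):
    im=cv2.imread(src)[:,:,::-1].copy()
    # upscale full then draw scaled
    import h
    x0,y0,x1,y1=box
    big=cv2.resize(im[y0:y1,x0:x1],None,fx=s,fy=s,interpolation=cv2.INTER_CUBIC)
    op=h.proj
    h.proj=lambda n_,P:(op(n_,P)-[x0,y0]+.5)*s-.5
    for f,a in objs: f(big,n,*a)
    h.proj=op
    cv2.imwrite(out,big[:,:,::-1])
E
cat > t.py <<'E'
from ov import *
r=np.radians
objs=[(d_tray,(623.8,-140.4,r(-17.4))),(d_tray,(577.9,-300.3,r(-35.8))),(d_lift,(440.5,-69,r(-92.5))),(d_rock,(609,267.7,r(21.26))),(d_mat,(448.7,-61,r(-93.2)))]
overlay('top','pics/top0.png',objs,(120,100,400,250),2.85,'pics/ov_top.png')
overlay('scene','pics/scene0.png',objs,(160,170,460,380),2.6,'pics/ov_scene.png')
E
python3 t.py
```

```text
(no output)
```

View pics/ov_top.png

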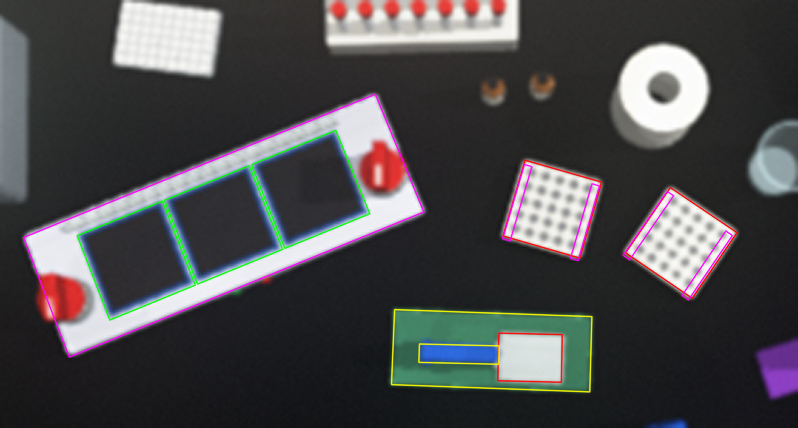

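View pics/ov_scene.png

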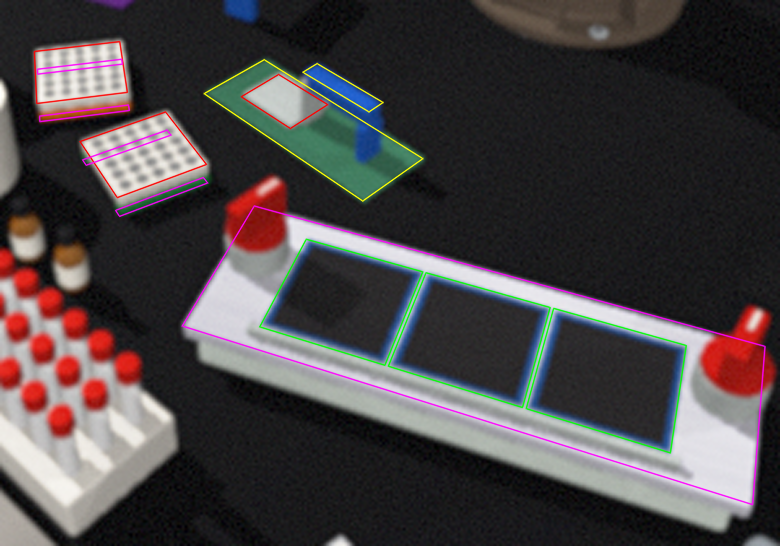

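```bash
cat >> h.py <<'E'
def st():
    o=sensors.observe(); M=R.from_rotvec(o['eef_rot']).as_matrix()
    print('t %.2f tcp'%o['time'],np.round(o['tcp_pos'],1),'toolx',np.round(M[:,0],3),'jawyaw %.1f'%np.degrees(np.arctan2(M[1,2],M[0,2])),'j',np.round(o['joints'],2),'F',np.round(o['wrist_force'],1),'w %.1f'%o['gripper_width'])
    return o
E
python3 -c "
from h import *; st()"
```

```text
t 0.10 tcp [220.2 611.2 244.8] toolx [-0.    -0.001 -1.   ] jawyaw 70.2 j [ 1.18  0.48  1.6  -0.    1.07 -0.05] F [-0.4 -0.5 -1.2] w 85.6
```

```bash
python3 -m crank '[{"slide":[3.5,-3.5,0],"spin":-5,"jaw":100},{"slide":[3.5,-3.5,0],"spin":-5,"jaw":100},{"slide":[3.5,-3.5,0],"spin":-5,"jaw":100},{"slide":[3.5,-3.5,0],"spin":-5,"jaw":100},{"slide":[1,-4.8,0],"spin":-5,"jaw":100},{"slide":[1,-4.8,0],"spin":-5,"jaw":100},{"slide":[1,-4.8,0],"spin":-5,"jaw":100},{"slide":[1,-4.8,0],"spin":-5,"jaw":100}]'
python3 -m crank '[{"slide":[0.5,-4,0],"spin":-4.1,"jaw":100},{"slide":[0.5,-4,0],"spin":-4.1,"jaw":100},{"slide":[0.5,-4,0],"spin":-4.1,"jaw":80},{"slide":[0.5,-4,0],"spin":-4.1,"jaw":60},{"slide":[0.5,-4,0],"spin":-4.1,"jaw":60},{"slide":[0.5,-4,0],"spin":-4.1,"jaw":60},{"slide":[0.5,-4,-3],"spin":-4.1,"jaw":60},{"slide":[0.5,-4,-3],"spin":-4.1,"jaw":60}]'
python3 -c "
from h import *; st()
for n in('top','scene'):
    cv2.imwrite(f'pics/{n}1.png',eyes.grab_frame(n)[:,:,::-1])
im=cv2.imread('pics/scene1.png')[:,:,::-1]; crop('scene',im,160,80,440,290,2.8,'c1')"
```

```text
time: 0.9
tcp_pos: [400.1, 277.6, 245.1]
eef_rot: [-0.41, 1.532, 0.41]
wrist_force: [1.1, 0.7, 0.5]
gripper_width: 85.5
time: 1.7
tcp_pos: [440.8, -41.8, 185.5]
eef_rot: [0.038, 1.568, -0.038]
wrist_force: [1.7, 0.2, -0.2]
gripper_width: 51.1
t 1.70 tcp [440.8 -41.8 185.5] toolx [ 0.003 -0.    -1.   ] jawyaw -2.8 j [-0.16  0.28  2.12  0.    0.74 -0.11] F [ 1.7  0.2 -0.2] w 51.1
```

View pics/c1.png

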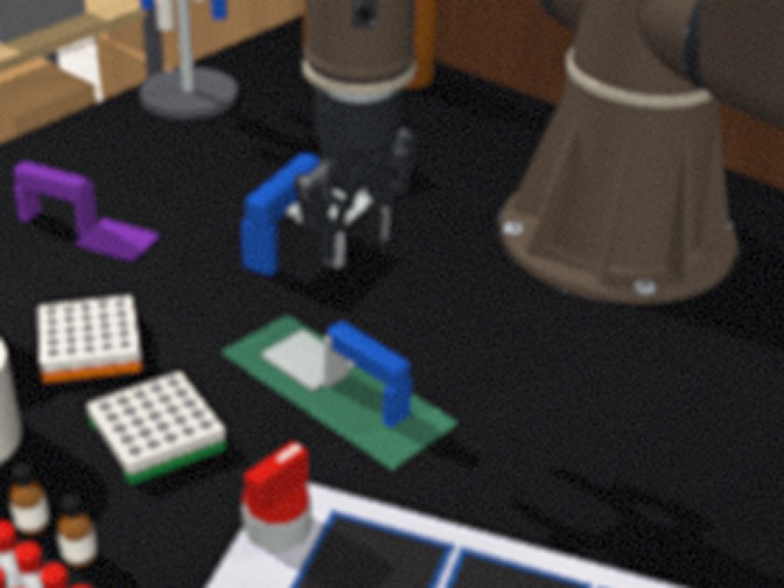

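```bash
python3 -m crank '[{"slide":[0.1,0.1,-4],"spin":0,"jaw":60},{"slide":[0,0,-4],"spin":0,"jaw":60},{"slide":[0,0,-3],"spin":0,"jaw":60},{"slide":[0,0,-2],"spin":0,"jaw":60},{"slide":[0,0,0],"spin":0,"jaw":60},{"slide":[0,0,0],"spin":0,"jaw":0},{"slide":[0,0,0],"spin":0,"jaw":0},{"slide":[0,0,0],"spin":0,"jaw":0}]'
python3 -m crank '[{"slide":[0,0,0],"spin":0,"jaw":0},{"slide":[0,0,0],"spin":0,"jaw":0},{"slide":[0,0,0],"spin":0,"jaw":0},{"slide":[0,0,0],"spin":0,"jaw":0},{"slide":[0,0,0],"spin":0,"jaw":0},{"slide":[0,0,0],"spin":0,"jaw":0},{"slide":[0,0,0],"spin":0,"jaw":0},{"slide":[0,0,0],"spin":0,"jaw":0}]'
python3 -c "
from h import *; st()
for n in('top','scene'):
    cv2.imwrite(f'pics/{n}2.png',eyes.grab_frame(n)[:,:,::-1])
im=cv2.imread('pics/scene2.png')[:,:,::-1]; crop('scene',im,230,130,350,270,5,'c2')"
```

```text
time: 2.6
tcp_pos: [442.1, -39.1, 56.8]
eef_rot: [0.035, 1.568, -0.036]
wrist_force: [0.6, 1.5, 3.6]
gripper_width: 20.8
time: 3.4
tcp_pos: [442.1, -39.1, 56.7]
eef_rot: [0.036, 1.568, -0.036]
wrist_force: [-0.1, 3.0, 11.1]
gripper_width: 21.0
t 3.40 tcp [442.1 -39.1  56.7] toolx [ 0.002 -0.    -1.   ] jawyaw -2.6 j [-0.16  0.52  2.22  0.    0.4  -0.11] F [-0.1  3.  11.1] w 21.0
```

View pics/c2.png

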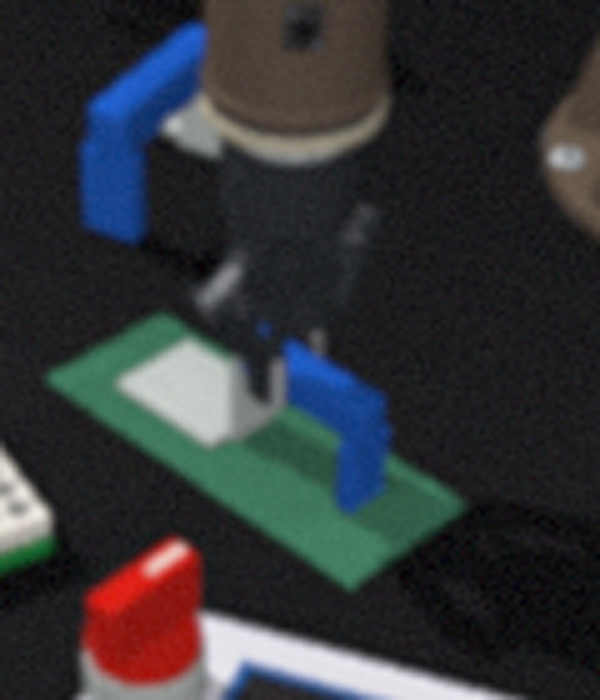

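```bash
python3 -m crank '[{"slide":[0,0,2.5],"spin":0,"jaw":0},{"slide":[0,0,2.5],"spin":0,"jaw":0},{"slide":[0.3,-0.9,0],"spin":8,"jaw":0},{"slide":[0.3,-0.9,0],"spin":8,"jaw":0},{"slide":[0.3,-0.9,0],"spin":8,"jaw":0},{"slide":[0.3,-0.9,0],"spin":8,"jaw":0},{"slide":[0.3,-0.9,0],"spin":8,"jaw":0},{"slide":[0.3,-0.5,0],"spin":8,"jaw":0}]'
python3 -m crank '[{"slide":[0,0,0],"spin":8,"jaw":0},{"slide":[0,0,0],"spin":8,"jaw":0},{"slide":[0,0,0],"spin":8,"jaw":0},{"slide":[0,0,0],"spin":3.2,"jaw":0},{"slide":[0,0,0],"spin":0,"jaw":0},{"slide":[0,0,0],"spin":0,"jaw":0},{"slide":[0,0,0],"spin":0,"jaw":0},{"slide":[0,0,0],"spin":0,"jaw":0}]'
cat > look.py <<'E'
from h import *
import sys
def look(tag):
    o=st()
    for n in('top','scene'):
        cv2.imwrite(f'pics/{n}{tag}.png',eyes.grab_frame(n)[:,:,::-1])
    return o
def lift_from_tcp(o,off=30.,dz=-54.7,dyaw=0.):
    M=R.from_rotvec(o['eef_rot']).as_matrix(); a=np.arctan2(M[1,2],M[0,2])-np.pi/2+np.radians(dyaw)
    t=o['tcp_pos']; return t[0]+off*np.cos(a),t[1]+off*np.sin(a),a,t[2]+dz
E
python3 - <<'E'
from look import *; from ov import overlay
o=look('3'); L=lift_from_tcp(o); print(np.round(L,2))
T=[(d_tray,(623.8,-140.4,np.radians(-17.4))),(d_tray,(577.9,-300.3,np.radians(-35.8)))]
overlay('top','pics/top3.png',[(d_lift,L)]+T,(230,130,390,250),4.5,'pics/o3t.png')
overlay('scene','pics/scene3.png',[(d_lift,L)]+T,(160,130,340,270),4.2,'pics/o3s.png')
E
```

```text
time: 4.3
tcp_pos: [459.5, -89.7, 106.3]
eef_rot: [-0.624, 1.479, 0.623]
wrist_force: [-0.1, 0.2, -1.6]
gripper_width: 20.7
time: 5.1
tcp_pos: [459.2, -89.1, 105.7]
eef_rot: [-0.982, 1.338, 0.982]
wrist_force: [-0.2, 0.4, -2.4]
gripper_width: 21.1
t 5.10 tcp [459.2 -89.1 105.7] toolx [ 0. -0. -1.] jawyaw 72.5 j [-0.26  0.44  2.13 -0.    0.56 -1.52] F [-0.2  0.4 -2.4] w 21.1
[ 4.8786e+02 -9.8100e+01 -3.0000e-01  5.1000e+01]
```

View pics/o3t.png

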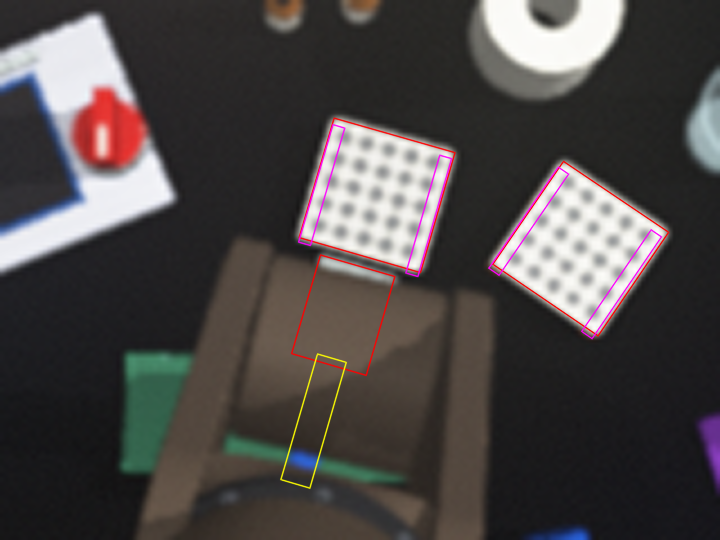

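View pics/o3s.png

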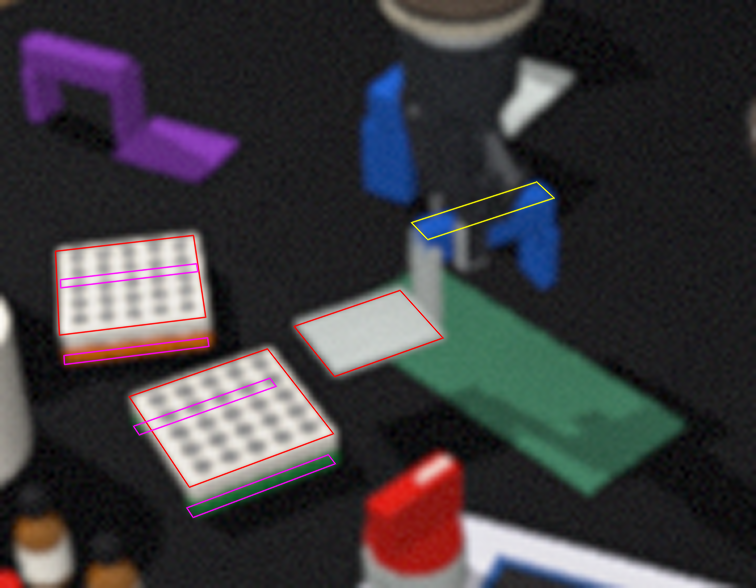

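```bash
cat >> h.py <<'E'
from scipy.optimize import least_squares
def slab_fit(im,n,box,x,y,a,z0=0,test=white):
    """fit tray pose by matching convex silhouette of white slab (z 12..26)"""
    r,uv=urect(im,n,box,test,z0+26)
    u=cv2.convexHull(uv.astype(np.float32))
    mt=cv2.moments(u)
    def sil(p):
        P=np.vstack([box3(p[0],p[1],p[2],rectpts(-50,50,-50,50,z0+z)) for z in(12,26)])
        return cv2.convexHull(proj(n,P).astype(np.float32))
    def res(p):
        h=sil(p); 
        m=cv2.moments(h); 
        # signed distance of measured hull points, minus mean dilation
        d=np.array([cv2.pointPolygonTest(h,(float(q[0]),float(q[1])),True) for q in uv[::4]])
        return d-np.median(d)
    s=least_squares(res,[x,y,a],diff_step=1e-3,x_scale=[1,1,.01],method='trf')
    return s.x[0],s.x[1],np.degrees(s.x[2]),np.sqrt(np.mean(s.fun**2))
E
python3 - <<'E'
from h import *
for tag in('0',):
  t=cv2.imread(f'pics/top{tag}.png')[:,:,::-1]; s=cv2.imread(f'pics/scene{tag}.png')[:,:,::-1]
  for nm,bt,bs,p in(('g',(290,150,335,195),(185,208,245,255),(623.8,-140.4,np.radians(-17.4))),('o',(335,162,382,206),(168,180,214,218),(577.9,-300.3,np.radians(-35.8)))):
    print(nm,np.round(slab_fit(t,'top',bt,*p),2),np.round(slab_fit(s,'scene',bs,*p),2))
E
```

```text
g [ 6.2480e+02 -1.4079e+02 -1.7370e+01  1.8000e-01] [ 6.2134e+02 -1.4049e+02 -1.7540e+01  1.2000e-01]
o [ 5.7891e+02 -3.0119e+02 -3.5910e+01  1.7000e-01] [ 5.7483e+02 -3.0100e+02 -3.6360e+01  2.5000e-01]
```

```bash
python3 -m crank '[{"slide":[0,0,-2],"spin":0,"jaw":0},{"slide":[0,0,-1.5],"spin":0,"jaw":0},{"slide":[0,0,-0.8],"spin":0,"jaw":0},{"slide":[0,0,-0.3],"spin":0,"jaw":0},{"slide":[0,0,0],"spin":0,"jaw":0},{"slide":[0,0,0],"spin":0,"jaw":0},{"slide":[0,0,0],"spin":0,"jaw":0},{"slide":[0,0,0],"spin":0,"jaw":0}]'
python3 - <<'E'
from look import *; from ov import overlay
o=look('4'); L=lift_from_tcp(o); print(np.round(L,2))
T=[(d_tray,(623,-140.6,np.radians(-17.45)))]
overlay('scene','pics/scene4.png',[(d_lift,L)]+T,(160,130,340,270),4.2,'pics/o4s.png')
E
```

```text
time: 6.0
tcp_pos: [459.5, -89.2, 60.0]
eef_rot: [-0.983, 1.337, 0.982]
wrist_force: [0.2, -0.4, -1.7]
gripper_width: 21.2
t 6.00 tcp [459.5 -89.2  60. ] toolx [ 0.001 -0.    -1.   ] jawyaw 72.6 j [-0.26  0.53  2.16 -0.    0.45 -1.52] F [ 0.2 -0.4 -1.7] w 21.2
[ 4.8817e+02 -9.8140e+01 -3.0000e-01  5.3300e+00]
```

View pics/o4s.png

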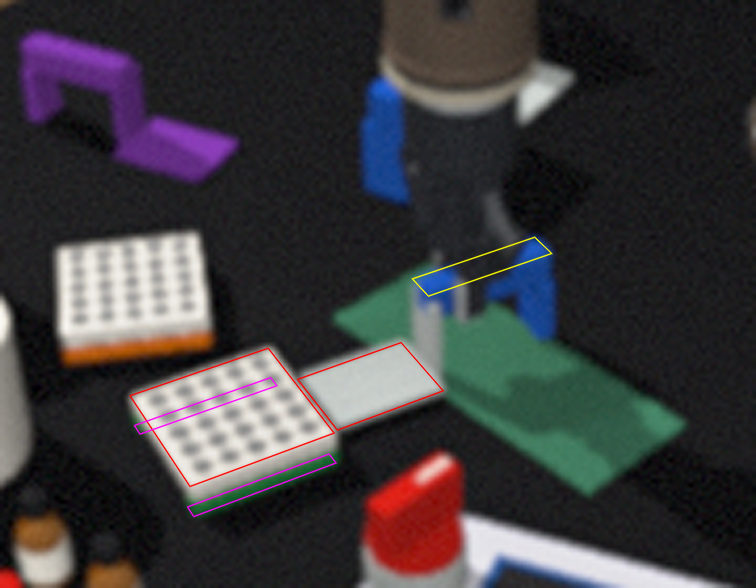

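```bash
python3 -m crank '[{"slide":[1.43,-0.45,0],"spin":0,"jaw":0},{"slide":[1.43,-0.45,0],"spin":0,"jaw":0},{"slide":[1.43,-0.45,0],"spin":0,"jaw":0},{"slide":[1.43,-0.45,0],"spin":0,"jaw":0},{"slide":[0,0,0],"spin":0,"jaw":0},{"slide":[0,0,0],"spin":0,"jaw":0},{"slide":[0,0,0],"spin":0,"jaw":0},{"slide":[0,0,0],"spin":0,"jaw":0}]'
python3 - <<'E'
from look import *; from ov import overlay
o=look('5'); L=lift_from_tcp(o); print(np.round(L,2))
T=[(d_tray,(623,-140.6,np.radians(-17.45)))]
overlay('scene','pics/scene5.png',[(d_lift,L)]+T,(160,130,340,270),4.2,'pics/o5s.png')
E
```

```text
time: 6.9
tcp_pos: [515.7, -106.8, 59.6]
eef_rot: [-0.982, 1.338, 0.983]
wrist_force: [0.7, 0.6, -1.6]
gripper_width: 21.2
t 6.90 tcp [ 515.7 -106.8   59.6] toolx [-0.001  0.    -1.   ] jawyaw 72.6 j [-0.26  0.58  2.03 -0.    0.54 -1.53] F [ 0.7  0.6 -1.6] w 21.2
[ 5.4432e+02 -1.1579e+02 -3.0000e-01  4.8700e+00]
```

View pics/o5s.png

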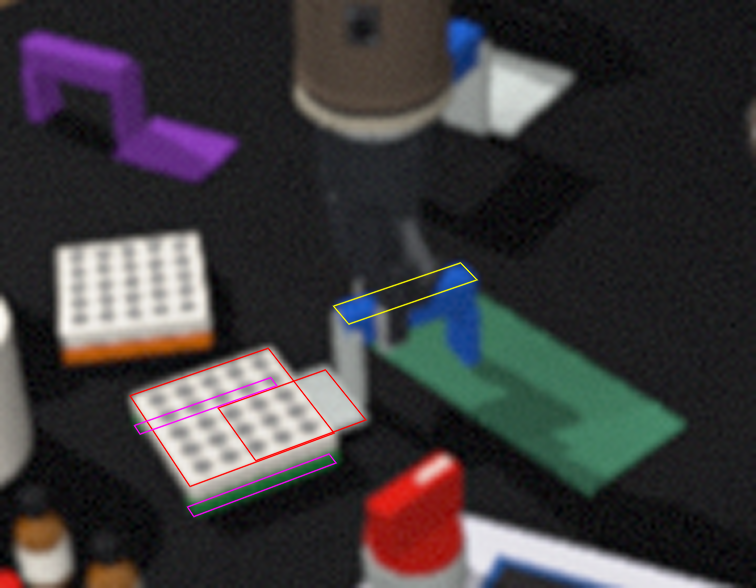

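```bash
python3 -m crank '[{"slide":[1.0,-0.31,0],"spin":0,"jaw":0},{"slide":[1.0,-0.31,0],"spin":0,"jaw":0},{"slide":[0.95,-0.30,0],"spin":0,"jaw":0},{"slide":[0,0,0],"spin":0,"jaw":0},{"slide":[0,0,0.3],"spin":0,"jaw":0},{"slide":[0,0,0.3],"spin":0,"jaw":0},{"slide":[0,0,0.5],"spin":0,"jaw":0},{"slide":[0,0,1],"spin":0,"jaw":0}]'
python3 - <<'E'
from look import *; from ov import overlay
o=look('6'); L=lift_from_tcp(o); print(np.round(L,2))
T=[(d_tray,(623,-140.6,np.radians(-17.45),L[3]-9))]
overlay('scene','pics/scene6.png',[(d_lift,L)]+T,(160,130,340,270),4.2,'pics/o6s.png')
E
```

```text
time: 7.8
tcp_pos: [545.3, -116.1, 80.8]
eef_rot: [-0.982, 1.339, 0.983]
wrist_force: [0.5, 0.2, -3.7]
gripper_width: 21.3
t 7.80 tcp [ 545.3 -116.1   80.8] toolx [-0.001  0.    -1.   ] jawyaw 72.6 j [-0.26  0.57  1.95 -0.    0.62 -1.53] F [ 0.5  0.2 -3.7] w 21.3
[ 5.7389e+02 -1.2506e+02 -3.0000e-01  2.6070e+01]
```

View pics/o6s.png

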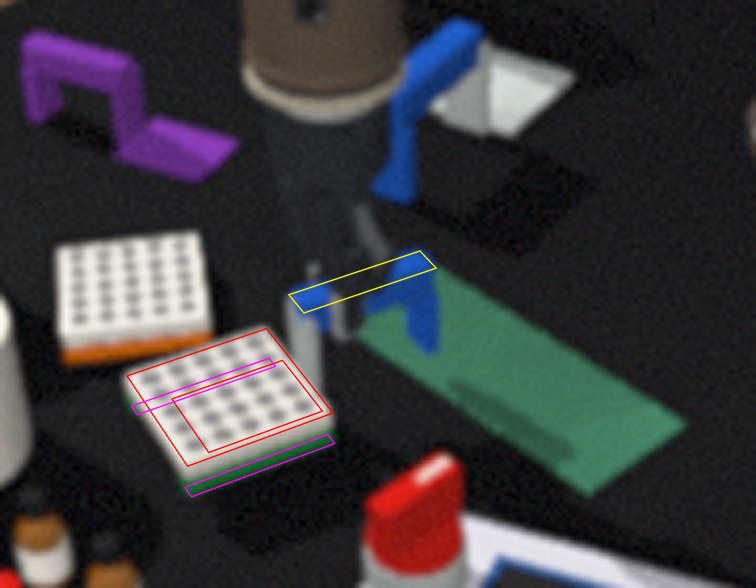

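```bash
python3 - <<'E'
from h import *
s=cv2.imread('pics/scene0.png')[:,:,::-1]
blue=lambda u:(u[...,2]>u[...,0]+40)&(u[...,2]>u[...,1]+25)
r,uv=urect(s,'scene',(255,255,430,350),blue,50); print(r)
for b in((0,),(1,)): pass
t=cv2.imread('pics/top3.png')[:,:,::-1]
r,uv=urect(t,'top',(145,140,252,212),blue,50); print(r)
t=cv2.imread('pics/top0.png')[:,:,::-1]
r,uv=urect(t,'top',(145,140,252,212),lambda u:(u[...,2]>u[...,0]+25)&(u[...,2]>u[...,1]+15),50); print(r)
for a,c in((20.9,(606.,267.)),):
  a=np.radians(a); X=np.array([np.cos(a),np.sin(a)]);Y=np.array([-X[1],X[0]])
  for b in(-116,0,116): print(b,c+Y*b, 'tcp',c+Y*b-81*X)
E
```

```text
((608.0787353515625, 268.47869873046875), (112.09283447265625, 344.58575439453125), 20.811979293823242)
((608.763671875, 267.6156311035156), (117.62210083007812, 345.7659912109375), 21.14969253540039)
((609.0133666992188, 267.3805847167969), (120.87677764892578, 349.041748046875), 21.038951873779297)
-116 [647.38160792 158.63228098] tcp [571.7110455  129.73650303]
0 [606. 267.] tcp [530.32943758 238.10422206]
116 [564.61839208 375.36771902] tcp [488.94782966 346.47194108]
```

```bash
python3 -m crank '[{"slide":[0,0,1],"spin":0,"jaw":0},{"slide":[-0.5,0,1.5],"spin":0,"jaw":0},{"slide":[-1,1,1.5],"spin":0,"jaw":0},{"slide":[-1.5,1.5,1],"spin":0,"jaw":0},{"slide":[-2,2,0.7],"spin":3,"jaw":0},{"slide":[-2,2.5,0],"spin":4,"jaw":0},{"slide":[-1.5,3,0],"spin":4,"jaw":0},{"slide":[-0.5,3,0],"spin":4,"jaw":0}]'
python3 -m crank '[{"slide":[-0.5,3,0],"spin":4,"jaw":0},{"slide":[-0.5,3,0],"spin":4,"jaw":0},{"slide":[-0.5,3,0],"spin":4,"jaw":0},{"slide":[-0.4,3,0],"spin":4,"jaw":0},{"slide":[-0.3,2.5,0],"spin":4,"jaw":0},{"slide":[0,2,0],"spin":2.4,"jaw":0},{"slide":[0,1.3,0],"spin":1,"jaw":0},{"slide":[0,0.8,0],"spin":0,"jaw":0}]'
python3 - <<'E'
from look import *; from ov import overlay
o=look('7'); L=lift_from_tcp(o); print(np.round(L,2))
a=L[2];T=[(d_tray,(L[0]+51*np.cos(a),L[1]+51*np.sin(a),a,L[3]-9))]
overlay('scene','pics/scene7.png',[(d_lift,L)]+T,(230,130,460,360),2.6,'pics/o7s.png')
overlay('top','pics/top7.png',[(d_lift,L)]+T,(120,100,390,250),2.9,'pics/o7t.png')
E
```

```text
time: 8.7
tcp_pos: [453.8, 14.5, 138.6]
eef_rot: [-1.179, 1.228, 1.18]
wrist_force: [1.9, -0.5, -3.2]
gripper_width: 21.0
time: 9.5
tcp_pos: [434.0, 200.5, 138.2]
eef_rot: [-1.474, 1.012, 1.474]
wrist_force: [1.0, -0.5, -2.7]
gripper_width: 21.0
t 9.50 tcp [434.  200.5 138.2] toolx [ 0.001  0.    -1.   ] jawyaw 111.0 j [ 0.37  0.4   2.09 -0.    0.66 -1.57] F [ 1.  -0.5 -2.7] w 21.0
[4.6196e+02 2.1126e+02 3.7000e-01 8.3510e+01]
```

View pics/o7s.png

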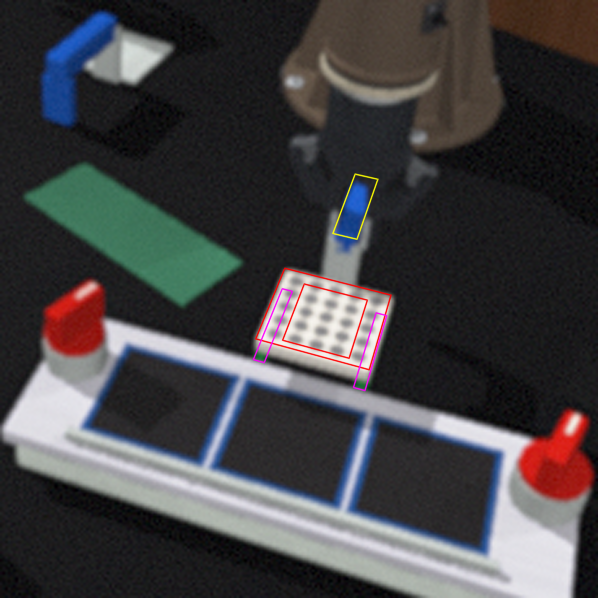

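View pics/o7t.png

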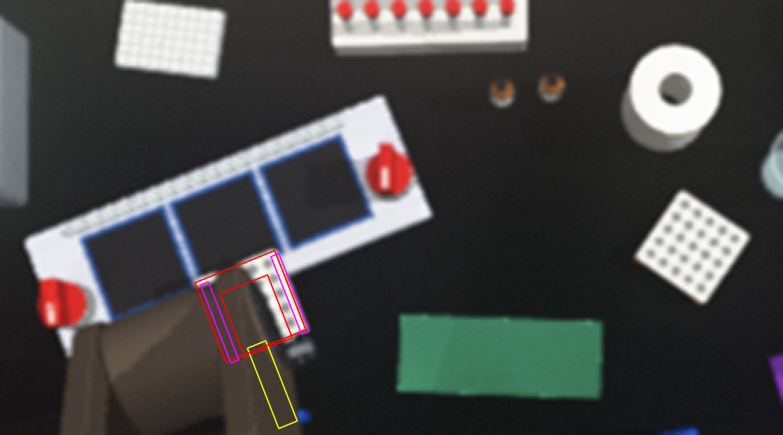

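```bash
python3 -m crank '[{"slide":[0.8,0.3,0],"spin":0,"jaw":0},{"slide":[1.5,0.6,0],"spin":0,"jaw":0},{"slide":[1.9,0.75,0],"spin":0,"jaw":0},{"slide":[1.9,0.75,0],"spin":0,"jaw":0},{"slide":[1.6,0.6,0],"spin":0,"jaw":0},{"slide":[1.2,0.45,0],"spin":0,"jaw":0},{"slide":[0.7,0.3,0],"spin":0,"jaw":0},{"slide":[0.3,0.1,0],"spin":0,"jaw":0}]'
python3 - <<'E'
from look import *; from ov import overlay
o=look('8'); L=lift_from_tcp(o); print(np.round(L,2))
a=L[2];T=[(d_tray,(L[0]+51*np.cos(a),L[1]+51*np.sin(a),a,L[3]-9)),(d_tray,(608.5,268,np.radians(21),50))]
print(T)
overlay('scene','pics/scene8.png',[(d_lift,L)]+T,(230,130,460,360),2.6,'pics/o8s.png')
s=cv2.imread('pics/scene8.png')[:,:,::-1]
print(np.round(slab_fit(s,'scene',(310,240,390,300),*T[0][1]),2))
E
```

```text
time: 10.4
tcp_pos: [533.5, 238.0, 137.4]
eef_rot: [-1.473, 1.014, 1.473]
wrist_force: [-0.0, -0.3, -2.8]
gripper_width: 21.0
t 10.40 tcp [533.5 238.  137.4] toolx [-0. -0. -1.] jawyaw 110.9 j [ 0.37  0.52  1.85 -0.    0.77 -1.57] F [-0.  -0.3 -2.8] w 21.0
[5.6149e+02 2.4870e+02 3.7000e-01 8.2730e+01]
[(<function d_tray at 0x7f40a385d4e0>, (np.float64(609.1190618521915), np.float64(266.93290472275766), np.float64(0.3656360889125545), np.float64(73.73323440786545))), (<function d_tray at 0x7f40a385d4e0>, (608.5, 268, np.float64(0.3665191429188092), 50))]
[589.03 258.09 -22.     5.83]
```

View pics/o8s.png

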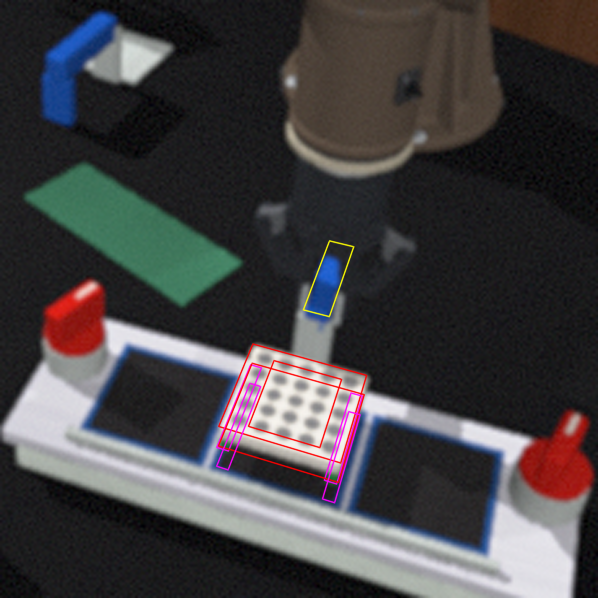

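```bash
python3 -m crank '[{"slide":[-0.06,0.1,-0.6],"spin":0,"jaw":0},{"slide":[0,0,-0.7],"spin":0,"jaw":0},{"slide":[0,0,-0.5],"spin":0,"jaw":0},{"slide":[0,0,-0.3],"spin":0,"jaw":0},{"slide":[0,0,-0.2],"spin":0,"jaw":0},{"slide":[0,0,-0.2],"spin":0,"jaw":0},{"slide":[0,0,-0.2],"spin":0,"jaw":0},{"slide":[0,0,-0.07],"spin":0,"jaw":0}]'
python3 - <<'E'
from look import *; from ov import overlay
o=look('9'); L=lift_from_tcp(o); print(np.round(L,2))
T=[(d_tray,(608.5,268,np.radians(21),50))]
overlay('scene','pics/scene9.png',[(d_lift,L)]+T,(230,130,460,360),2.6,'pics/o9s.png')
E
```

```text
time: 11.3
tcp_pos: [532.4, 239.2, 109.8]
eef_rot: [-1.474, 1.013, 1.474]
wrist_force: [0.5, 0.0, -0.8]
gripper_width: 21.3
t 11.30 tcp [532.4 239.2 109.8] toolx [ 0.  0. -1.] jawyaw 111.0 j [ 0.37  0.56  1.87 -0.    0.72 -1.57] F [ 0.5  0.  -0.8] w 21.3
[5.6042e+02 2.4999e+02 3.7000e-01 5.5140e+01]
```

View pics/o9s.png

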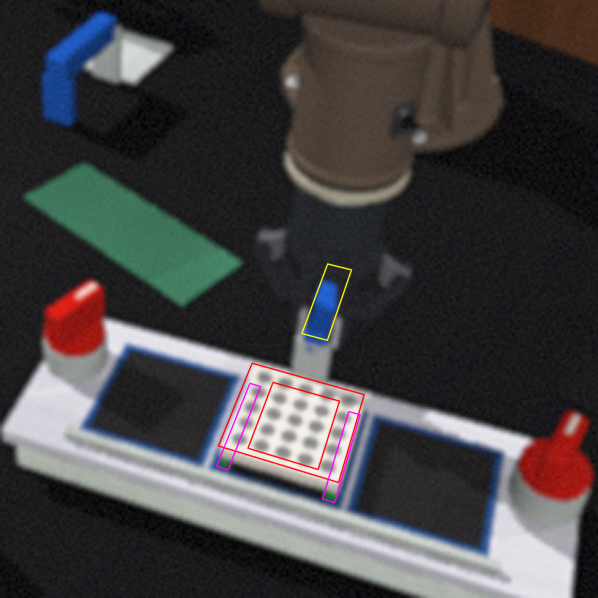

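```bash
python3 -m crank '[{"slide":[-0.5,-0.19,0],"spin":0,"jaw":0},{"slide":[-1.5,-0.58,0],"spin":0,"jaw":0},{"slide":[-2,-0.77,0],"spin":0,"jaw":0},{"slide":[-2,-0.77,0],"spin":0,"jaw":0},{"slide":[-2,-0.77,0],"spin":0,"jaw":0},{"slide":[-2,-0.77,0],"spin":0,"jaw":0},{"slide":[-0.5,-0.2,0],"spin":0,"jaw":0},{"slide":[0,0,0],"spin":0,"jaw":0}]'
python3 - <<'E'
from look import *; from ov import overlay
o=look('10'); L=lift_from_tcp(o); print(np.round(L,2))
T=[(d_tray,(608.5,268,np.radians(21),50))]
s=cv2.imread('pics/scene10.png')[:,:,::-1]
t=cv2.imread('pics/top10.png')[:,:,::-1]
overlay('scene','pics/scene10.png',[(d_lift,L)]+T,(150,130,460,360),2.5,'pics/o10s.png')
overlay('top','pics/top10.png',[(d_lift,L)]+T,(120,100,390,250),2.9,'pics/o10t.png')
for nm,bt,bs,p in(('o',(335,162,382,206),(168,180,214,218),(577.9,-300.3,np.radians(-35.8))),):
    print(nm,np.round(slab_fit(t,'top',bt,*p),2),np.round(slab_fit(s,'scene',bs,*p),2))
E
```

```text
time: 12.2
tcp_pos: [427.0, 198.6, 110.2]
eef_rot: [-1.474, 1.013, 1.474]
wrist_force: [1.0, 0.4, -1.1]
gripper_width: 21.2
t 12.20 tcp [427.  198.6 110.2] toolx [ 0.  0. -1.] jawyaw 111.0 j [ 0.37  0.44  2.12  0.    0.58 -1.57] F [ 1.   0.4 -1.1] w 21.2
[4.5500e+02 2.0934e+02 3.7000e-01 5.5490e+01]
o [ 5.7886e+02 -3.0106e+02 -3.5890e+01  1.7000e-01] [ 5.7478e+02 -3.0091e+02 -3.6280e+01  2.5000e-01]
```

View pics/o10s.png

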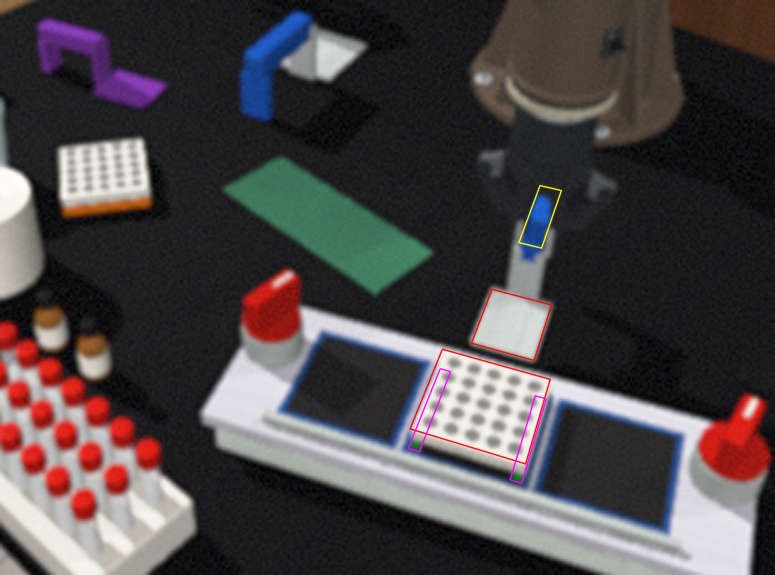

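View pics/o10t.png

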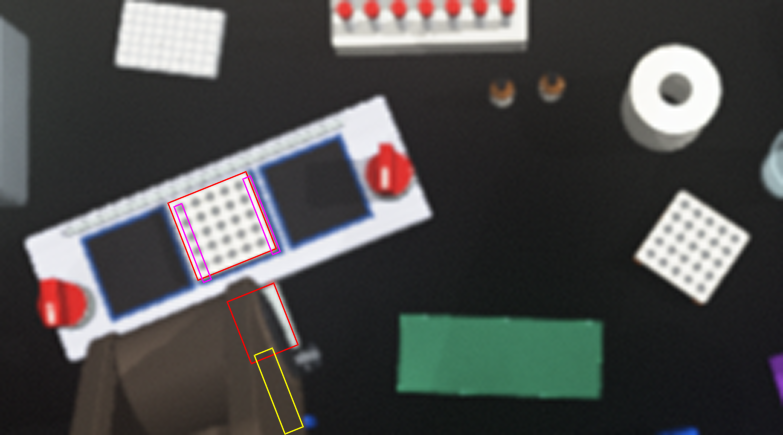

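```bash
python3 -m crank '[{"slide":[0.8,-4.2,0],"spin":-7,"jaw":0},{"slide":[0.8,-4.5,0],"spin":-7,"jaw":0},{"slide":[0.8,-4.5,0],"spin":-7,"jaw":0},{"slide":[0.6,-4.5,0],"spin":-7,"jaw":0},{"slide":[0,-4.5,0],"spin":-7,"jaw":0},{"slide":[-0.3,-4.5,0],"spin":-7,"jaw":0},{"slide":[-0.6,-4.5,0],"spin":-7,"jaw":0},{"slide":[-0.6,-4.5,0],"spin":-7,"jaw":0}]'
python3 -m crank '[{"slide":[-0.4,-4.1,0],"spin":-1.1,"jaw":0},{"slide":[0,0,-2],"spin":0,"jaw":0},{"slide":[0,0,-1.5],"spin":0,"jaw":0},{"slide":[0,0,-1],"spin":0,"jaw":0},{"slide":[0,0,-0.5],"spin":0,"jaw":0},{"slide":[0,0,0],"spin":0,"jaw":0},{"slide":[0,0,0],"spin":0,"jaw":0},{"slide":[0,0,0],"spin":0,"jaw":0}]'
cat > rel.py <<'E'
from look import *
def rel(L,tx,ty,a):
    a=np.radians(a); v=np.array([tx-L[0],ty-L[1]]); X=np.array([np.cos(a),np.sin(a)]);Y=np.array([-X[1],X[0]])
    print('along %.1f lateral %.1f  X'%(v@X,v@Y),np.round(X,3),'lifter z %.1f yaw %.1f'%(L[3],np.degrees(L[2])))
E
python3 - <<'E'
from rel import *; from ov import overlay
o=look('11'); L=lift_from_tcp(o); rel(L,576.9,-301,-36.1)
T=[(d_tray,(576.9,-301,np.radians(-36.1)))]
overlay('scene','pics/scene11.png',[(d_lift,L)]+T,(150,110,310,250),4.2,'pics/o11s.png')
E
```

```text
time: 13.1
tcp_pos: [443.1, -160.7, 110.0]
eef_rot: [-0.745, 1.439, 0.744]
wrist_force: [0.7, 0.9, -1.2]
gripper_width: 21.0
time: 13.9
tcp_pos: [438.8, -199.3, 60.4]
eef_rot: [-0.735, 1.443, 0.733]
wrist_force: [0.6, 0.2, -0.9]
gripper_width: 21.1
t 13.90 tcp [ 438.8 -199.3   60.4] toolx [ 0.001 -0.    -1.   ] jawyaw 53.9 j [-0.49  0.54  2.13 -0.    0.47 -1.43] F [ 0.6  0.2 -0.9] w 21.1
along 141.5 lateral -0.8  X [ 0.808 -0.589] lifter z 5.7 yaw -36.1
```

View pics/o11s.png

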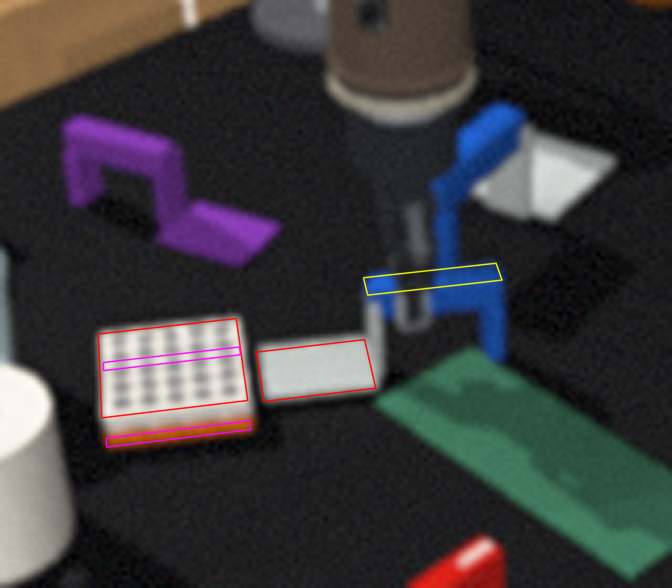

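```bash
python3 -m crank '[{"slide":[1.2,-0.88,-0.08],"spin":0,"jaw":0},{"slide":[1.2,-0.88,0],"spin":0,"jaw":0},{"slide":[1.2,-0.88,0],"spin":0,"jaw":0},{"slide":[1.2,-0.88,0],"spin":0,"jaw":0},{"slide":[0,0,0],"spin":0,"jaw":0},{"slide":[0,0,0],"spin":0,"jaw":0},{"slide":[0,0,0],"spin":0,"jaw":0},{"slide":[0,0,0],"spin":0,"jaw":0}]'
python3 - <<'E'
from rel import *
o=look('12'); L=lift_from_tcp(o); rel(L,576.9,-301,-36.1)
s=cv2.imread('pics/scene12.png')[:,:,::-1]; crop('scene',s,150,110,310,250,4.2,'c12')
E
```

```text
time: 14.8
tcp_pos: [485.7, -234.0, 59.1]
eef_rot: [-0.733, 1.444, 0.734]
wrist_force: [0.5, -0.2, -2.1]
gripper_width: 21.1
t 14.80 tcp [ 485.7 -234.    59.1] toolx [-0.001  0.    -1.   ] jawyaw 53.9 j [-0.51  0.59  2.    0.    0.55 -1.45] F [ 0.5 -0.2 -2.1] w 21.1
along 83.1 lateral -0.4  X [ 0.808 -0.589] lifter z 4.4 yaw -36.1
```

View pics/c12.png

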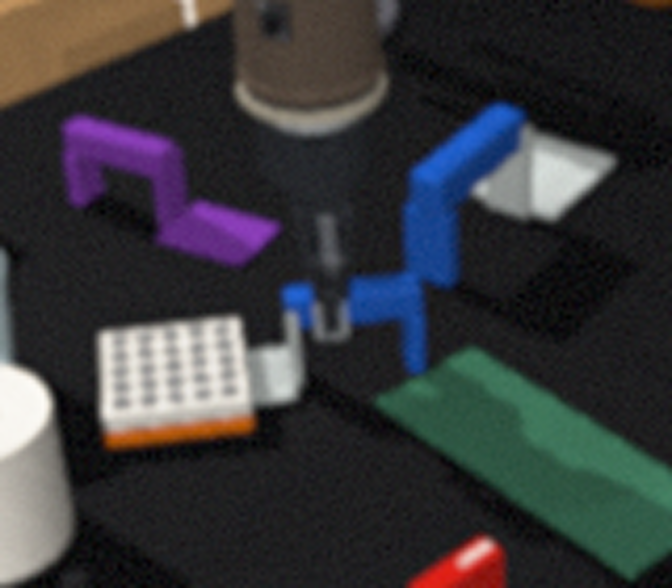

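```bash
python3 -m crank '[{"slide":[0.9,-0.65,0],"spin":0,"jaw":0},{"slide":[0.9,-0.65,0],"spin":0,"jaw":0},{"slide":[0.78,-0.58,0],"spin":0,"jaw":0},{"slide":[0,0,0],"spin":0,"jaw":0},{"slide":[0,0,0.3],"spin":0,"jaw":0},{"slide":[0,0,0.3],"spin":0,"jaw":0},{"slide":[0,0,0.5],"spin":0,"jaw":0},{"slide":[0,0,1],"spin":0,"jaw":0}]'
python3 - <<'E'
from rel import *;from ov import overlay
o=look('13'); L=lift_from_tcp(o); rel(L,576.9,-301,-36.1)
T=[(d_tray,(576.9,-301,np.radians(-36.1),L[3]-9))]
overlay('scene','pics/scene13.png',[(d_lift,L)]+T,(150,110,310,250),4.2,'pics/o13s.png')
E
```

```text
time: 15.7
tcp_pos: [511.5, -252.9, 80.2]
eef_rot: [-0.733, 1.444, 0.735]
wrist_force: [-0.2, 0.4, -3.3]
gripper_width: 21.2
t 15.70 tcp [ 511.5 -252.9   80.2] toolx [-0.001  0.001 -1.   ] jawyaw 53.9 j [-0.51  0.59  1.91 -0.    0.64 -1.45] F [-0.2  0.4 -3.3] w 21.2
along 51.2 lateral -0.4  X [ 0.808 -0.589] lifter z 25.5 yaw -36.1
```

View pics/o13s.png

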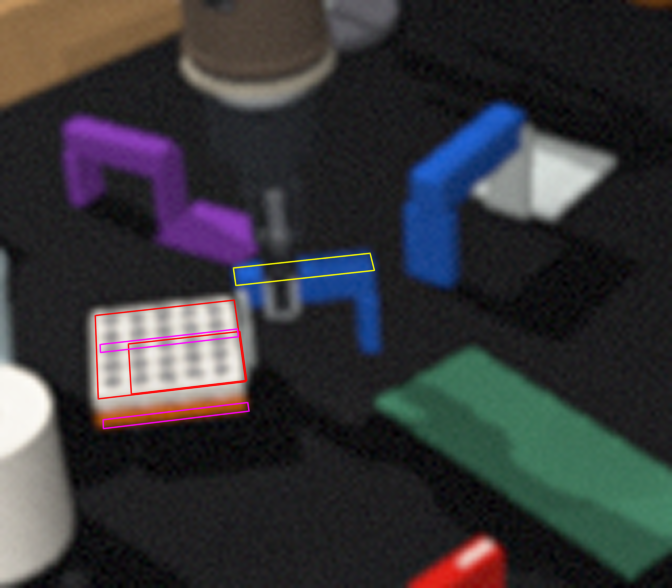

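```bash
python3 -m crank '[{"slide":[0,0,1],"spin":0,"jaw":0},{"slide":[-0.5,0.5,1.5],"spin":0,"jaw":0},{"slide":[-1,1.2,1.5],"spin":2,"jaw":0},{"slide":[-1.2,2,1],"spin":3,"jaw":0},{"slide":[-1,2.8,0.7],"spin":4,"jaw":0},{"slide":[-0.8,3.2,0],"spin":4,"jaw":0},{"slide":[-0.5,3.2,0],"spin":4,"jaw":0},{"slide":[-0.3,3.2,0],"spin":4,"jaw":0}]'
python3 -m crank '[{"slide":[-0.3,3.2,0],"spin":5,"jaw":0},{"slide":[-0.25,3.2,0],"spin":5.5,"jaw":0},{"slide":[0,3,0],"spin":5.5,"jaw":0},{"slide":[0,2.8,0],"spin":5.5,"jaw":0},{"slide":[0,2.2,0],"spin":5.5,"jaw":0},{"slide":[0,1.6,0],"spin":4.5,"jaw":0},{"slide":[0,1,0],"spin":3,"jaw":0},{"slide":[0,0.6,0],"spin":1.6,"jaw":0}]'
python3 - <<'E'
from rel import *;from ov import overlay
o=look('14'); L=lift_from_tcp(o); rel(L,650.1,159.7,21)
a=L[2];T=[(d_tray,(L[0]+51*np.cos(a),L[1]+51*np.sin(a),a,L[3]-9))]
overlay('scene','pics/scene14.png',[(d_lift,L)]+T,(150,110,460,340),2.5,'pics/o14s.png')
overlay('top','pics/top14.png',[(d_lift,L)]+T,(120,100,390,250),2.9,'pics/o14t.png')
E
```

```text
time: 16.6
tcp_pos: [458.2, -91.0, 138.2]
eef_rot: [-1.015, 1.321, 1.014]
wrist_force: [0.7, -0.4, -2.7]
gripper_width: 21.0
time: 17.4
tcp_pos: [453.3, 84.6, 138.0]
eef_rot: [-1.476, 1.011, 1.475]
wrist_force: [0.1, -0.5, -2.2]
gripper_width: 21.3
t 17.40 tcp [453.3  84.6 138. ] toolx [ 0.001  0.    -1.   ] jawyaw 111.1 j [ 0.12  0.38  2.12  0.    0.64 -1.82] F [ 0.1 -0.5 -2.2] w 21.3
along 180.6 lateral -0.5  X [0.934 0.358] lifter z 83.3 yaw 21.1
```

View pics/o14s.png

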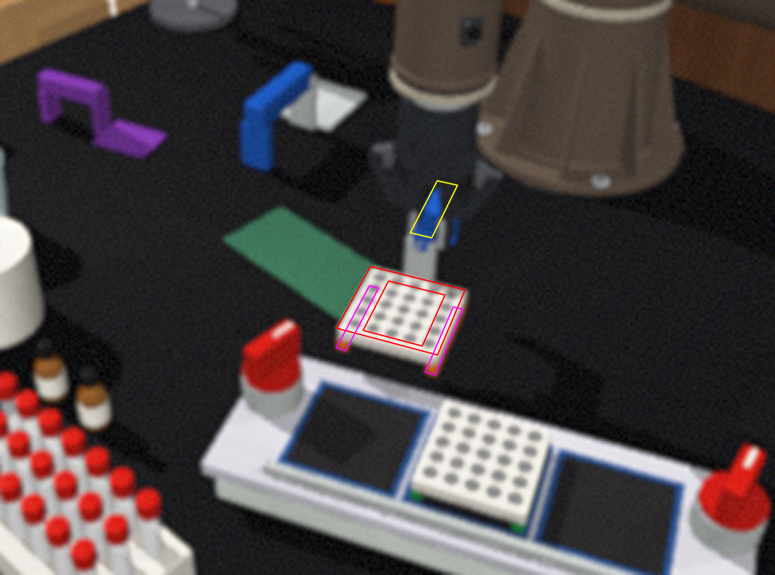

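View pics/o14t.png

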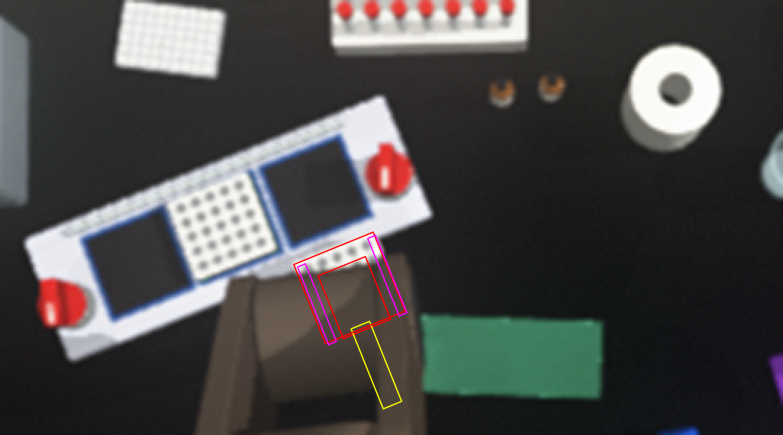

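```bash
python3 -m crank '[{"slide":[0.8,0.31,0],"spin":0,"jaw":0},{"slide":[1.6,0.61,0],"spin":0,"jaw":0},{"slide":[2.2,0.84,0],"spin":0,"jaw":0},{"slide":[2.3,0.88,0],"spin":0,"jaw":0},{"slide":[2.2,0.84,0],"spin":0,"jaw":0},{"slide":[1.6,0.62,0],"spin":0,"jaw":0},{"slide":[0.9,0.35,0],"spin":0,"jaw":0},{"slide":[0.45,0.17,0],"spin":0,"jaw":0}]'
python3 - <<'E'
from rel import *;from ov import overlay
o=look('15'); L=lift_from_tcp(o); rel(L,650.1,159.7,21)
T=[(d_tray,(650.1,159.7,np.radians(21),L[3]-9))]
overlay('scene','pics/scene15.png',[(d_lift,L)]+T,(200,130,400,330),3.,'pics/o15s.png')
E
```

```text
time: 18.3
tcp_pos: [574.9, 129.7, 137.0]
eef_rot: [-1.473, 1.014, 1.473]
wrist_force: [0.1, 0.2, -3.3]
gripper_width: 21.2
t 18.30 tcp [574.9 129.7 137. ] toolx [-0. -0. -1.] jawyaw 110.9 j [ 0.17  0.52  1.84 -0.    0.78 -1.77] F [ 0.1  0.2 -3.3] w 21.2
along 51.0 lateral 1.1  X [0.934 0.358] lifter z 82.3 yaw 20.9
```

View pics/o15s.png

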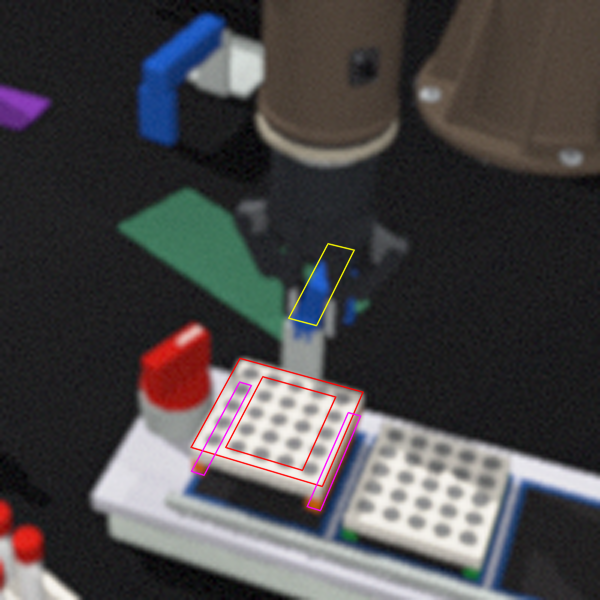

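Aligned; lower by 27 mm.

```bash
python3 -m crank '[{"slide":[-0.05,0.1,-0.6],"spin":0,"jaw":0},{"slide":[0,0,-0.7],"spin":0,"jaw":0},{"slide":[0,0,-0.5],"spin":0,"jaw":0},{"slide":[0,0,-0.3],"spin":0,"jaw":0},{"slide":[0,0,-0.2],"spin":0,"jaw":0},{"slide":[0,0,-0.2],"spin":0,"jaw":0},{"slide":[0,0,-0.2],"spin":0,"jaw":0},{"slide":[0,0,-0.03],"spin":0,"jaw":0}]'
python3 - <<'E'
from rel import *;from ov import overlay
o=look('16'); L=lift_from_tcp(o); rel(L,650.1,159.7,21)
T=[(d_tray,(650.1,159.7,np.radians(21),50))]
overlay('scene','pics/scene16.png',[(d_lift,L)]+T,(200,130,400,330),3.,'pics/o16s.png')
E
```

```text
time: 19.2
tcp_pos: [573.7, 130.9, 109.7]
eef_rot: [-1.474, 1.013, 1.474]
wrist_force: [0.0, 0.5, -1.6]
gripper_width: 21.2
t 19.20 tcp [573.7 130.9 109.7] toolx [ 0.  0. -1.] jawyaw 111.0 j [ 0.17  0.56  1.86  0.    0.72 -1.76] F [ 0.   0.5 -1.6] w 21.2
along 51.6 lateral -0.5  X [0.934 0.358] lifter z 55.0 yaw 21.0
```

View pics/o16s.png

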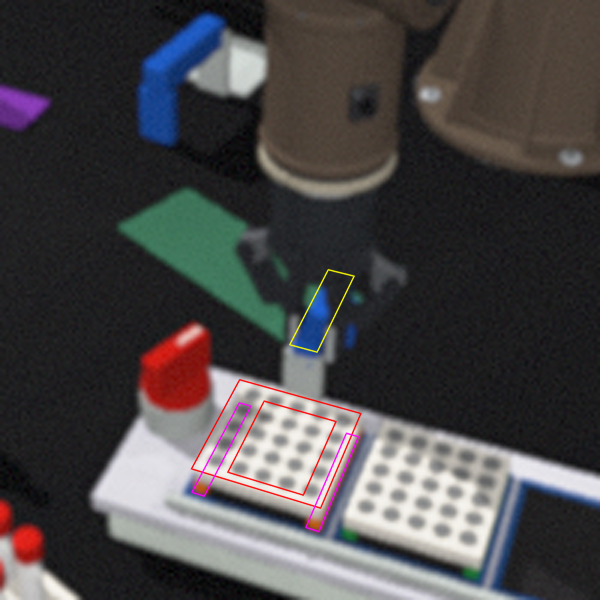

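```bash
python3 -m crank '[{"slide":[-0.5,-0.19,0],"spin":0,"jaw":0},{"slide":[-1.5,-0.58,0],"spin":0,"jaw":0},{"slide":[-2,-0.77,0],"spin":0,"jaw":0},{"slide":[-2,-0.77,0],"spin":0,"jaw":0},{"slide":[-2,-0.77,0],"spin":0,"jaw":0},{"slide":[-2,-0.77,0],"spin":0,"jaw":0},{"slide":[-0.7,-0.27,0],"spin":0,"jaw":0},{"slide":[0,0,0],"spin":0,"jaw":0}]'
python3 - <<'E'
from rel import *;from ov import overlay
o=look('17'); L=lift_from_tcp(o); rel(L,650.1,159.7,21)
T=[(d_tray,(650.1,159.7,np.radians(21),50)),(d_tray,(608.5,268,np.radians(21),50)),(d_mat,(448.7,-61,np.radians(-93.2)))]
overlay('scene','pics/scene17.png',[(d_lift,L)]+T,(200,130,460,330),3.,'pics/o17s.png')
overlay('top','pics/top17.png',[(d_lift,L)]+T,(120,100,390,250),2.9,'pics/o17t.png')
E
```

```text
time: 20.1
tcp_pos: [466.0, 89.5, 110.0]
eef_rot: [-1.473, 1.013, 1.474]
wrist_force: [0.3, 0.0, -1.4]
gripper_width: 21.2
t 20.10 tcp [466.   89.5 110. ] toolx [-0. -0. -1.] jawyaw 111.0 j [ 0.13  0.44  2.12 -0.    0.58 -1.81] F [ 0.3  0.  -1.4] w 21.2
along 167.0 lateral -0.4  X [0.934 0.358] lifter z 55.3 yaw 21.0
```

View pics/o17s.png

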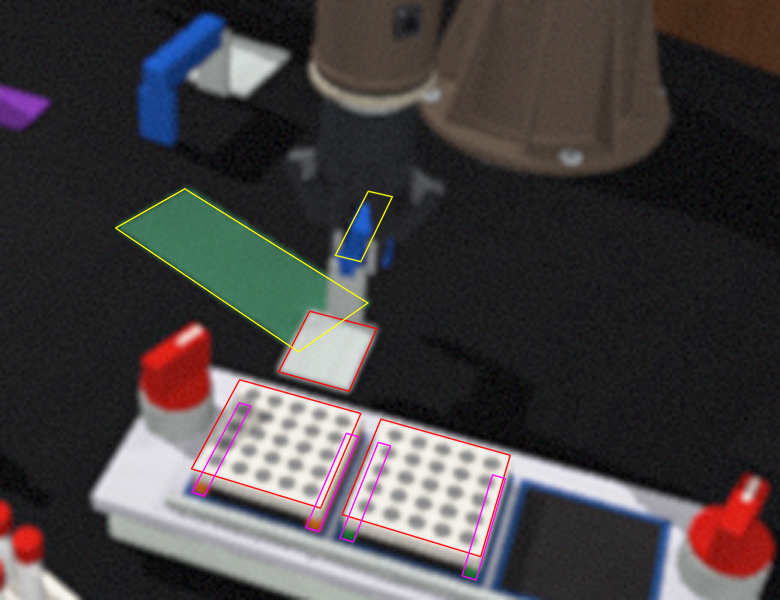

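View pics/o17t.png

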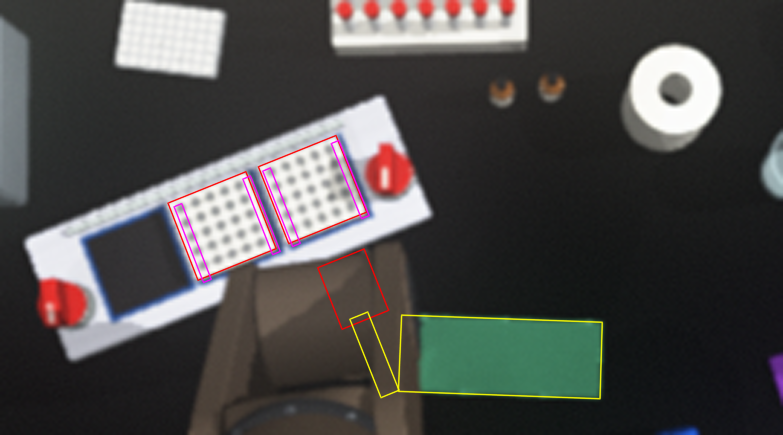

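```bash
python3 -m crank '[{"slide":[-0.2,-1.5,1],"spin":-8,"jaw":0},{"slide":[-0.2,-1.5,1],"spin":-8,"jaw":0},{"slide":[-0.2,-1.6,0],"spin":-8,"jaw":0},{"slide":[-0.2,-1.6,0],"spin":-8,"jaw":0},{"slide":[-0.2,-1.6,0],"spin":-8,"jaw":0},{"slide":[-0.2,-1.6,0],"spin":-8,"jaw":0},{"slide":[-0.2,-1.6,0],"spin":-8,"jaw":0},{"slide":[-0.2,-1.5,0],"spin":-8,"jaw":0}]'
python3 -m crank '[{"slide":[0,0,0],"spin":-8.2,"jaw":0},{"slide":[0,0,0],"spin":-8.2,"jaw":0},{"slide":[0,0,-1],"spin":-8.2,"jaw":0},{"slide":[0,0,-2],"spin":-8.2,"jaw":0},{"slide":[0,0,-2],"spin":-8.2,"jaw":0},{"slide":[0,0,-0.5],"spin":-8.2,"jaw":0},{"slide":[0,0,0],"spin":-1,"jaw":0},{"slide":[0,0,0],"spin":0,"jaw":0}]'
python3 - <<'E'
from rel import *;from ov import overlay
o=look('18'); L=lift_from_tcp(o); rel(L,448.7,-61,-93.2)
T=[(d_mat,(448.7,-61,np.radians(-93.2)))]
overlay('scene','pics/scene18.png',[(d_lift,L)]+T,(200,130,360,270),4.2,'pics/o18s.png')
E
```

```text
time: 21.0
tcp_pos: [451.9, -36.0, 129.9]
eef_rot: [-0.637, 1.474, 0.636]
wrist_force: [-0.1, 0.6, -2.1]
gripper_width: 21.1
time: 21.8
tcp_pos: [451.5, -35.3, 74.9]
eef_rot: [0.041, 1.57, -0.041]
wrist_force: [0.5, -0.4, -1.1]
gripper_width: 21.3
t 21.80 tcp [451.5 -35.3  74.9] toolx [ 0.001 -0.    -1.   ] jawyaw -3.0 j [-0.14  0.49  2.19  0.    0.47 -0.09] F [ 0.5 -0.4 -1.1] w 21.3
along -4.2 lateral -1.5  X [-0.056 -0.998] lifter z 20.2 yaw -93.0
```

View pics/o18s.png

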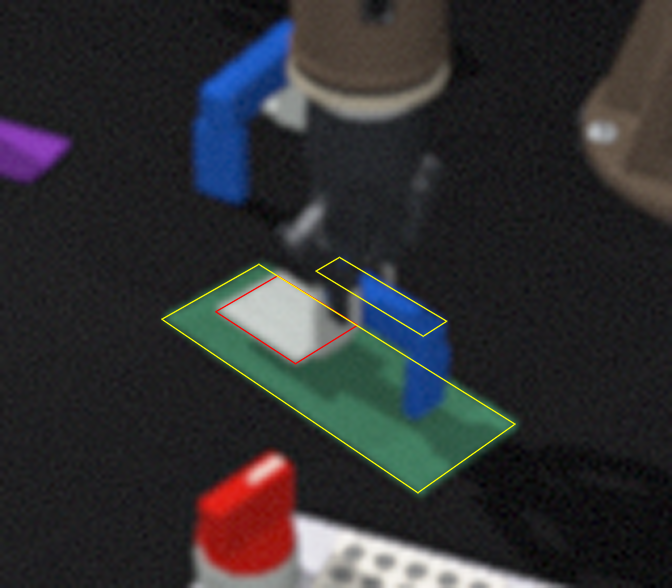

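```bash
python3 -m crank '[{"slide":[0,0,-0.8],"spin":0,"jaw":0},{"slide":[0,0,-0.6],"spin":0,"jaw":0},{"slide":[0,0,-0.3],"spin":0,"jaw":0},{"slide":[0,0,-0.1],"spin":0,"jaw":0},{"slide":[0,0,0],"spin":0,"jaw":0},{"slide":[0,0,0],"spin":0,"jaw":0},{"slide":[0,0,0],"spin":0,"jaw":0},{"slide":[0,0,0],"spin":0,"jaw":0}]'
python3 -c "
from h import *; st()"
python3 -m crank '[{"slide":[0,0,0],"spin":0,"jaw":30},{"slide":[0,0,0],"spin":0,"jaw":60},{"slide":[0,0,0],"spin":0,"jaw":60},{"slide":[0,0,0],"spin":0,"jaw":60},{"slide":[0,0,0],"spin":0,"jaw":60},{"slide":[0,0,2],"spin":0,"jaw":60},{"slide":[0,0,4],"spin":0,"jaw":60},{"slide":[0,0,4],"spin":0,"jaw":60}]'
python3 - <<'E'
from rel import *;from ov import overlay
o=look('19')
im=cv2.imread('pics/scene19.png')[:,:,::-1]; crop('s',im,200,130,360,270,4.2,'c19')
E
```

```text
time: 22.7
tcp_pos: [450.5, -35.3, 56.7]
eef_rot: [0.044, 1.571, -0.044]
wrist_force: [-0.7, -1.4, -0.8]
gripper_width: 21.0
t 22.70 tcp [450.5 -35.3  56.7] toolx [-0.  0. -1.] jawyaw -3.2 j [-0.15  0.53  2.2   0.    0.42 -0.09] F [-0.7 -1.4 -0.8] w 21.0
time: 23.5
tcp_pos: [449.9, -35.2, 157.6]
eef_rot: [0.044, 1.572, -0.044]
wrist_force: [0.0, -0.1, -0.7]
gripper_width: 51.4
t 23.50 tcp [449.9 -35.2 157.6] toolx [-0.002  0.    -1.   ] jawyaw -3.2 j [-0.15  0.33  2.13 -0.    0.68 -0.09] F [ 0.  -0.1 -0.7] w 51.4
```

View pics/c19.png

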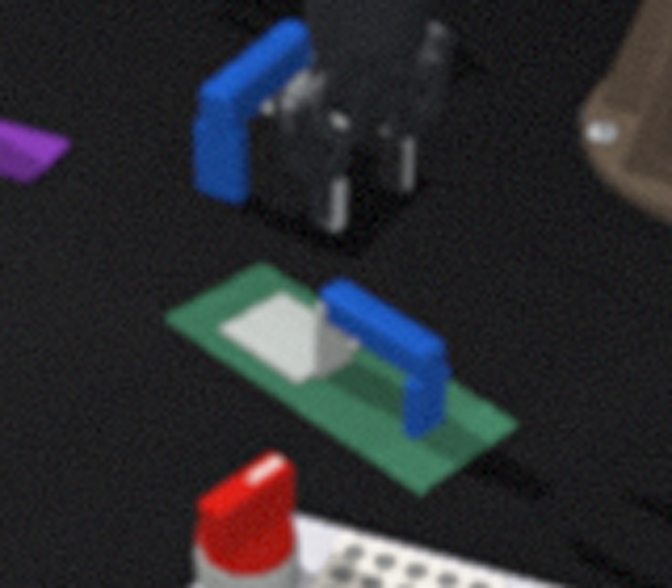

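```bash
python3 - <<'E'
from h import *
a=np.radians(21);X=np.array([np.cos(a),np.sin(a)]);Y=np.array([-X[1],X[0]]);C=np.array([608.5,268])
t=cv2.imread('pics/top19.png')[:,:,::-1]; s=cv2.imread('pics/scene0.png')[:,:,::-1]
out=[]
for n,im in(('top',t),('scene',s)):
  for y in(207,-207):
    k=C-20*X+y*Y; p=proj(n,[[k[0],k[1],126]])[0]; print(n,y,k,p)
    x0,y0=np.round(p).astype(int)-25
    c=cv2.resize(im[y0:y0+50,x0:x0+50],(390,290) if 0 else (290,290),interpolation=cv2.INTER_CUBIC).copy()
    cv2.circle(c,tuple(int(v) for v in ((p-[x0,y0])*5.8)),3,(0,255,0),-1)
    out.append(c)
im=np.vstack([np.hstack(out[:2]),np.hstack(out[2:])]); cv2.imwrite('pics/knobs.png',im[:,:,::-1])
E
```

```text
top 207 [515.64622591 454.08378929] [136.66141573 204.00758269]
top -207 [664.01055703  67.58149272] [252.42579058 157.35839887]
scene 207 [515.64622591 454.08378929] [447.38987527 296.40317707]
scene -207 [664.01055703  67.58149272] [258.24510968 244.34559327]
```

View pics/knobs.png

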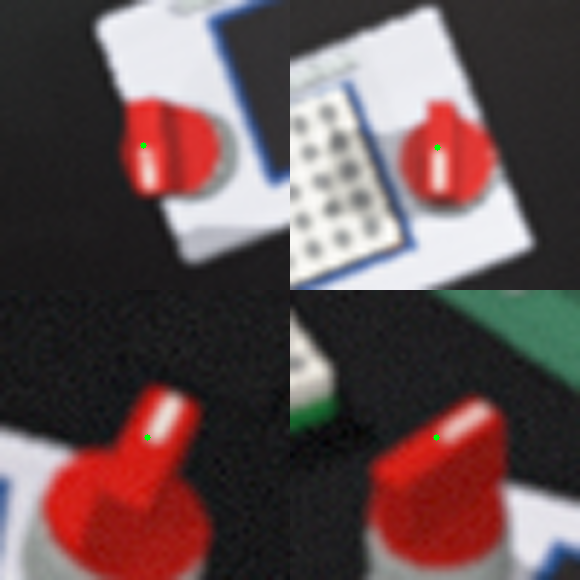

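```bash
python3 - <<'E'
from h import *
def w(n,p0,panel,a,b):
    x0=np.round(np.array(p0)).astype(int)-25
    uv=[(np.array(q)-np.array(panel))/5.8+x0 for q in(a,b)]
    P=back(n,uv,126)[:,:2]; d=P[1]-P[0]; print(n,np.round(P,1),'yaw %.1f'%np.degrees(np.arctan2(d[1],d[0])))
w('top',(136.66,204.0),(0,0),(142,152),(151,192))
w('top',(252.43,157.36),(290,0),(438,150),(438,192))
w('scene',(447.39,296.4),(0,290),(153,442),(178,395))
w('scene',(258.2,244.3),(290,290),(442,440),(488,406))
E
```

```text
top [[511.7 454.6]
 [488.6 449.3]] yaw -166.9
top [[662.3  67.3]
 [637.9  67.6]] yaw 179.2
scene [[516.3 456.5]
 [490.  453.6]] yaw -173.7
scene [[663.8  70.4]
 [637.   70.2]] yaw -179.6
```

```bash
python3 -m crank '[{"slide":[2.6,1.2,0.3],"spin":8,"jaw":60},{"slide":[2.6,1.3,0.3],"spin":8,"jaw":60},{"slide":[2.7,1.3,0.3],"spin":8,"jaw":60},{"slide":[2.7,1.3,0.3],"spin":8,"jaw":60},{"slide":[2.7,1.3,0],"spin":8,"jaw":60},{"slide":[2.7,1.3,0],"spin":8,"jaw":60},{"slide":[2.7,1.3,0],"spin":8,"jaw":60},{"slide":[2.7,1.3,0],"spin":8,"jaw":60}]'
python3 -m crank '[{"slide":[0,0,0],"spin":8,"jaw":60},{"slide":[0,0,0],"spin":8,"jaw":60},{"slide":[0,0,0],"spin":8,"jaw":60},{"slide":[0,0,0],"spin":5.2,"jaw":60},{"slide":[0,0,0],"spin":0,"jaw":60},{"slide":[0,0,0],"spin":0,"jaw":60},{"slide":[0,0,0],"spin":0,"jaw":60},{"slide":[0,0,0],"spin":0,"jaw":60}]'
python3 - <<'E'
from rel import *
o=look('20')
im=cv2.imread('pics/scene20.png')[:,:,::-1]; crop('s',im,200,130,400,300,3.8,'c20')
E
```

```text
time: 24.4
tcp_pos: [665.4, 68.3, 168.1]
eef_rot: [-0.83, 1.407, 0.831]
wrist_force: [0.1, 0.2, 0.2]
gripper_width: 51.4
time: 25.2
tcp_pos: [664.6, 67.7, 168.7]
eef_rot: [-1.208, 1.21, 1.208]
wrist_force: [-0.5, 0.2, -0.3]
gripper_width: 51.7
t 25.20 tcp [664.6  67.7 168.7] toolx [-0.  0. -1.] jawyaw 89.9 j [ 0.06  0.58  1.62  0.    0.94 -1.51] F [-0.5  0.2 -0.3] w 51.7
```

View pics/c20.png

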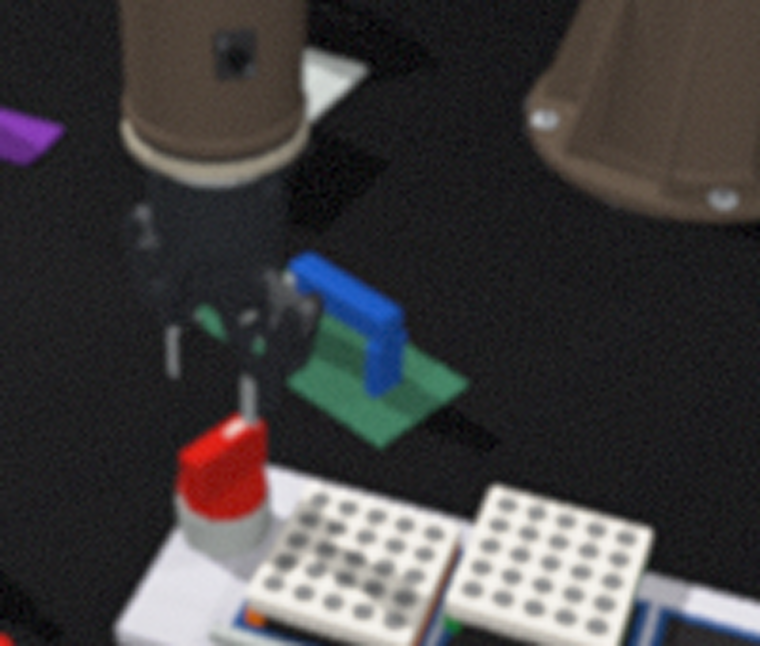

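Over the bar. Descend to TCP z ≈110 and close.

```bash
python3 -m crank '[{"slide":[0,0,-2],"spin":0,"jaw":60},{"slide":[0,0,-2],"spin":0,"jaw":60},{"slide":[0,0,-1.4],"spin":0,"jaw":60},{"slide":[0,0,-0.4],"spin":0,"jaw":60},{"slide":[0,0,0],"spin":0,"jaw":60},{"slide":[0,0,0],"spin":0,"jaw":0},{"slide":[0,0,0],"spin":0,"jaw":0},{"slide":[0,0,0],"spin":0,"jaw":0}]'
python3 -m crank '[{"slide":[0,0,0],"spin":0,"jaw":0},{"slide":[0,0,0],"spin":0,"jaw":0},{"slide":[0,0,0],"spin":0,"jaw":0},{"slide":[0,0,0],"spin":0,"jaw":0},{"slide":[0,0,0],"spin":-3,"jaw":0},{"slide":[0,0,0],"spin":-5,"jaw":0},{"slide":[0,0,0],"spin":-5,"jaw":0},{"slide":[0,0,0],"spin":-5,"jaw":0}]'
python3 -c "
from look import *
o=look('21');print(o['moment'])
im=cv2.imread('pics/scene21.png')[:,:,::-1]; crop('s',im,200,130,400,300,3.8,'c21')"
```

```text
time: 26.1
tcp_pos: [665.0, 68.7, 112.0]
eef_rot: [-1.208, 1.208, 1.208]
wrist_force: [-1.0, 8.4, 5.5]
gripper_width: 17.1
time: 26.9
tcp_pos: [665.1, 69.0, 112.0]
eef_rot: [-0.971, 1.341, 0.972]
wrist_force: [-2.0, 11.0, 5.8]
gripper_width: 17.1
t 26.90 tcp [665.1  69.  112. ] toolx [ 0.001  0.001 -1.   ] jawyaw 71.8 j [ 0.06  0.65  1.66  0.    0.83 -1.2 ] F [-2.  11.   5.8] w 17.1
[1.73076641 0.37741637 0.09976389]
```

View pics/c21.png

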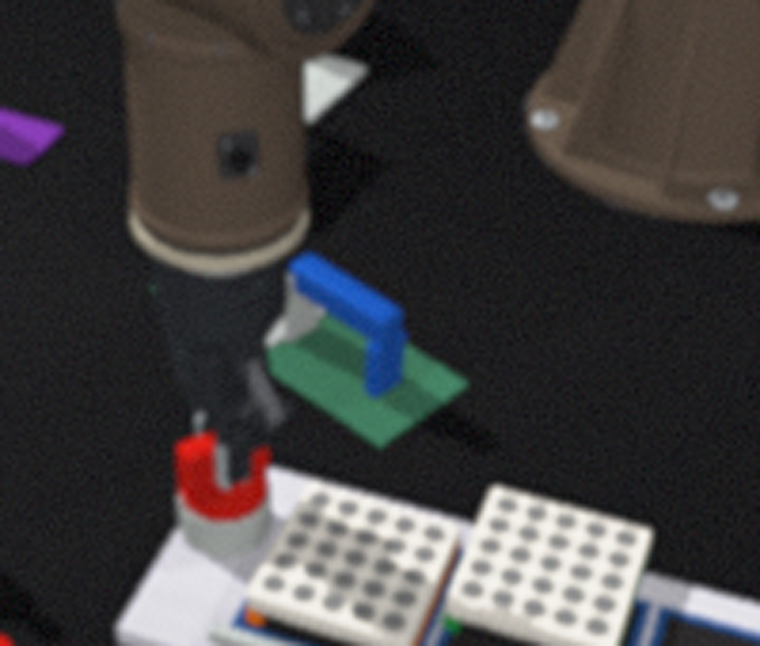

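```bash
python3 -m crank '[{"slide":[0,0.1,0],"spin":-8,"jaw":0},{"slide":[0,0,0],"spin":-8,"jaw":0},{"slide":[0,0,0],"spin":-8,"jaw":0},{"slide":[0,0,0],"spin":-8,"jaw":0},{"slide":[0,0,0],"spin":-8,"jaw":0},{"slide":[0,0,0],"spin":-8,"jaw":0},{"slide":[0,0,0],"spin":-8,"jaw":0},{"slide":[0,0,0],"spin":-8,"jaw":0}]'
python3 -c "
from h import *
print(st()['moment'])"
python3 -m crank '[{"slide":[0,0,0],"spin":-7,"jaw":0},{"slide":[0,0,0],"spin":-7,"jaw":0},{"slide":[0,0,0],"spin":-6,"jaw":0},{"slide":[0,0,0],"spin":-5,"jaw":0},{"slide":[0,0,0],"spin":-3,"jaw":0},{"slide":[0,0,0],"spin":-2,"jaw":0},{"slide":[0,0,0],"spin":0,"jaw":0},{"slide":[0,0,0],"spin":0,"jaw":0}]'
python3 -c "
from h import *
print(st()['moment'])"
```

```text
time: 27.8
tcp_pos: [665.8, 70.1, 112.0]
eef_rot: [-0.104, 1.565, 0.106]
wrist_force: [4.3, 11.8, 1.8]
gripper_width: 17.1
t 27.80 tcp [665.8  70.1 112. ] toolx [ 0.003  0.002 -1.   ] jawyaw 7.7 j [ 0.06  0.65  1.66  0.    0.83 -0.08] F [ 4.3 11.8  1.8] w 17.1
[ 1.70148741 -0.284958    0.01115795]
time: 28.6
tcp_pos: [666.4, 70.0, 112.1]
eef_rot: [0.303, 1.546, -0.3]
wrist_force: [6.5, 11.3, 0.5]
gripper_width: 17.0
t 28.60 tcp [666.4  70.  112.1] toolx [ 0.004  0.002 -1.   ] jawyaw -22.0 j [0.06 0.65 1.66 0.   0.83 0.44] F [ 6.5 11.3  0.5] w 17.0
[ 1.85506323 -0.70610818 -0.02307105]
```

```bash
python3 -m crank '[{"slide":[0.05,0.1,0],"spin":-2,"jaw":0},{"slide":[0,0,0],"spin":-2,"jaw":0},{"slide":[0,0,0],"spin":-2,"jaw":0},{"slide":[0,0,0],"spin":-2,"jaw":0},{"slide":[0,0,0],"spin":0,"jaw":0},{"slide":[0,0,0],"spin":0,"jaw":0},{"slide":[0,0,0],"spin":0,"jaw":0},{"slide":[0,0,0],"spin":0,"jaw":0}]'
python3 -c "
from h import *
print(st()['moment'])"
```

```text
time: 29.4
tcp_pos: [666.9, 70.5, 112.1]
eef_rot: [0.411, 1.528, -0.408]
wrist_force: [5.2, 6.3, 1.2]
gripper_width: 17.3
t 29.40 tcp [666.9  70.5 112.1] toolx [ 0.004  0.001 -1.   ] jawyaw -29.9 j [0.06 0.65 1.66 0.   0.83 0.58] F [5.2 6.3 1.2] w 17.3
[ 1.13103032 -0.75557358  1.37227816]
```

```bash
python3 -m crank '[{"slide":[0,0,0],"spin":-1.5,"jaw":0},{"slide":[0,0,0],"spin":-1.5,"jaw":0},{"slide":[0,0,0],"spin":0,"jaw":0},{"slide":[0,0,0],"spin":0,"jaw":30},{"slide":[0,0,0],"spin":0,"jaw":50},{"slide":[0,0,0],"spin":0,"jaw":50},{"slide":[0,0,3],"spin":0,"jaw":50},{"slide":[0,0,3],"spin":0,"jaw":50}]'
python3 -c "
from look import *
print(look('22')['moment'])
im=cv2.imread('pics/scene22.png')[:,:,::-1]; crop('s',im,200,130,460,330,3,'c22')
im=cv2.imread('pics/top22.png')[:,:,::-1]; crop('s',im,120,100,390,250,2.9,'c22t')"
```

```text
time: 30.2
tcp_pos: [664.3, 69.6, 170.7]
eef_rot: [0.451, 1.526, -0.452]
wrist_force: [0.6, 0.3, -0.2]
gripper_width: 42.4
t 30.20 tcp [664.3  69.6 170.7] toolx [-0.002 -0.    -1.   ] jawyaw -33.0 j [0.06 0.58 1.62 0.   0.94 0.64] F [ 0.6  0.3 -0.2] w 42.4
[-0.00345428 -0.05906749 -0.02462593]
```

View pics/c22.png

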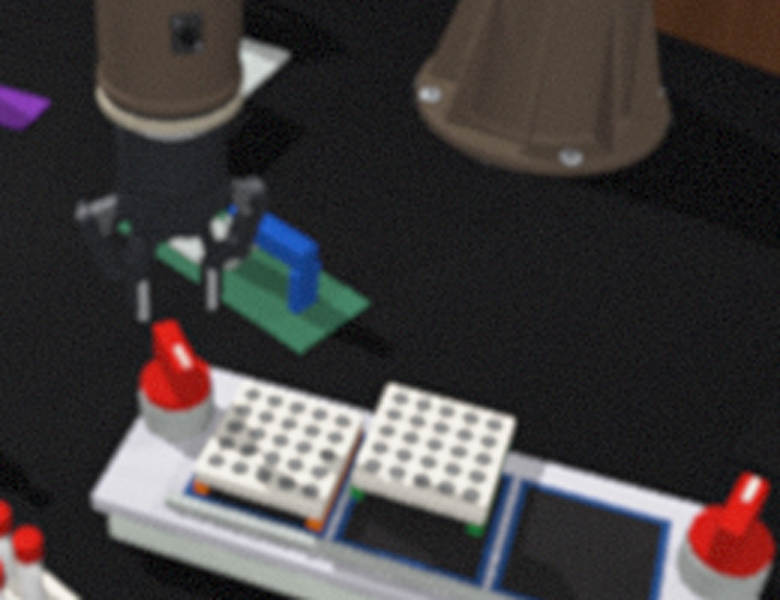

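```bash
python3 - <<'E'
from h import *; from ov import overlay
t=cv2.imread('pics/top22.png')[:,:,::-1]; s=cv2.imread('pics/scene22.png')[:,:,::-1]
p=(575,255,np.radians(21),50)
bs=(312,252,378,308); u=up(s,*bs,8); cv2.imwrite('pics/u.png',u[:,:,::-1])
f=slab_fit(s,'scene',bs,*p,test=lambda u:u.min(2)>150); print(np.round(f,2))
p=(f[0],f[1],np.radians(f[2]),50)
T=[(d_tray,p),(d_rock,(608.5,268,np.radians(21)))]
overlay('scene','pics/scene22.png',T,(300,240,400,320),7,'pics/o22s.png')
overlay('top','pics/top22.png',T,(120,100,390,250),2.9,'pics/o22t.png')
E
```

```text
[573.89 245.18  -9.08   3.37]
```

View pics/o22s.png

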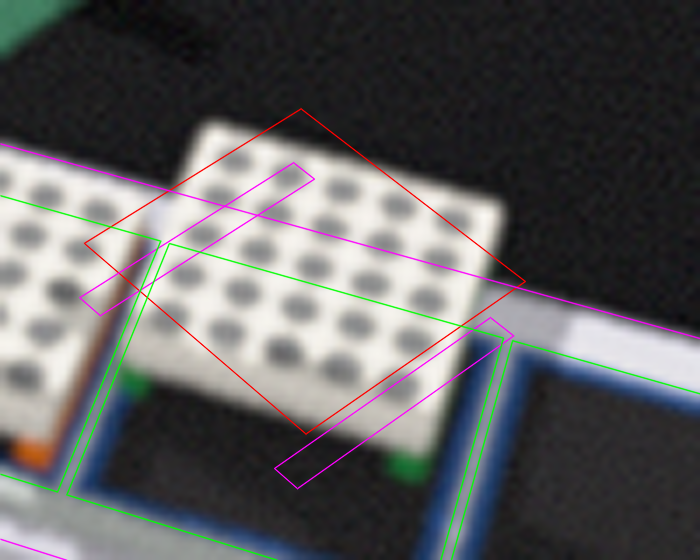

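View pics/o22t.png

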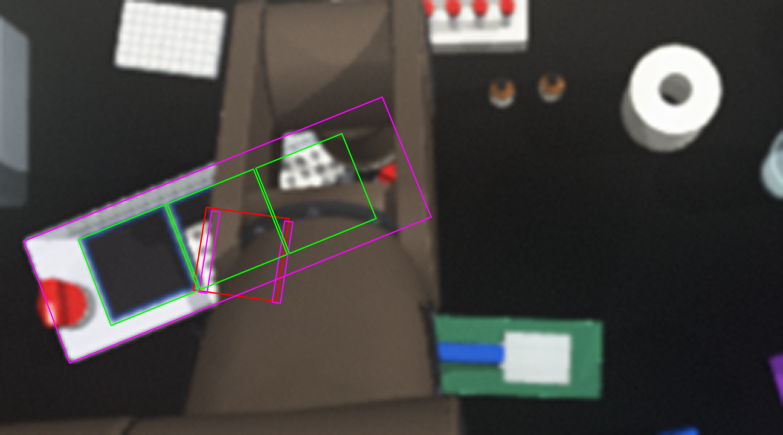

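```bash
python3 -m crank '[{"slide":[-2.6,-1.2,0],"spin":4,"jaw":60},{"slide":[-2.6,-1.3,0],"spin":4,"jaw":60},{"slide":[-2.7,-1.3,0],"spin":4,"jaw":60},{"slide":[-2.7,-1.3,0],"spin":4,"jaw":60},{"slide":[-2.7,-1.35,0],"spin":4,"jaw":60},{"slide":[-2.7,-1.35,0],"spin":4,"jaw":60},{"slide":[-2.7,-1.35,0],"spin":4,"jaw":60},{"slide":[-2.74,-1.35,0],"spin":1.8,"jaw":60}]'
python3 - <<'E'
from look import *; from ov import overlay
o=look('23'); L=lift_from_tcp(o); L=(L[0],L[1],L[2],2); print(np.round(L,2))
T=[(d_lift,(452,-65.2,np.radians(-93.1),2)),(d_mat,(448.7,-61,np.radians(-93.2)))]
t=cv2.imread('pics/top23.png')[:,:,::-1]
f=slab_fit(t,'top',(168,155,220,205),590,260,np.radians(21),50,test=lambda u:u.min(2)>110); print(np.round(f,2))
T+=[(d_tray,(f[0],f[1],np.radians(f[2]),50)),(d_rock,(608.5,268,np.radians(21)))]
overlay('scene','pics/scene23.png',T,(200,130,460,330),3,'pics/o23s.png')
overlay('top','pics/top23.png',T,(120,100,390,250),2.9,'pics/o23t.png')
E
```

```text
time: 31.1
tcp_pos: [449.4, -35.7, 170.6]
eef_rot: [0.042, 1.571, -0.042]
wrist_force: [0.7, -0.5, 0.1]
gripper_width: 51.5
t 31.10 tcp [449.4 -35.7 170.6] toolx [-0.  0. -1.] jawyaw -3.1 j [-0.15  0.31  2.12  0.    0.71 -0.09] F [ 0.7 -0.5  0.1] w 51.5
[447.77 -65.65  -1.62   2.  ]
[604.31 261.5   12.45   3.19]
```

View pics/o23s.png

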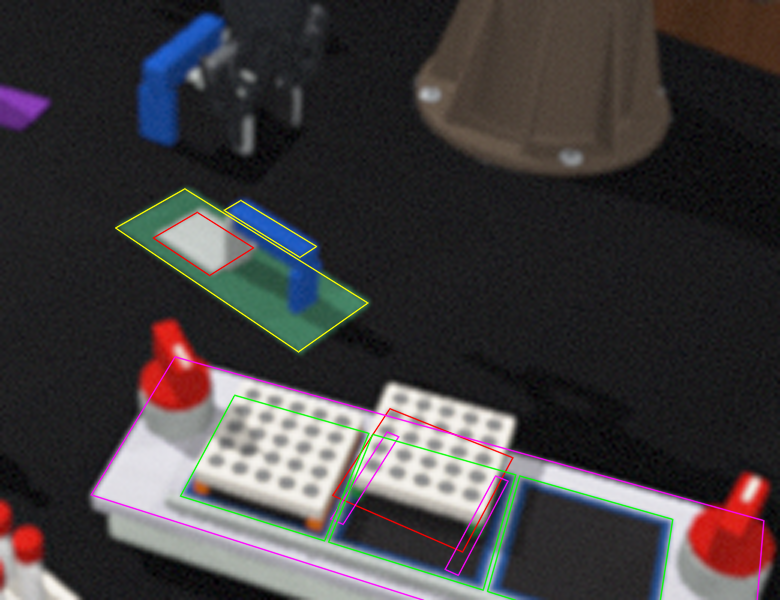

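View pics/o23t.png

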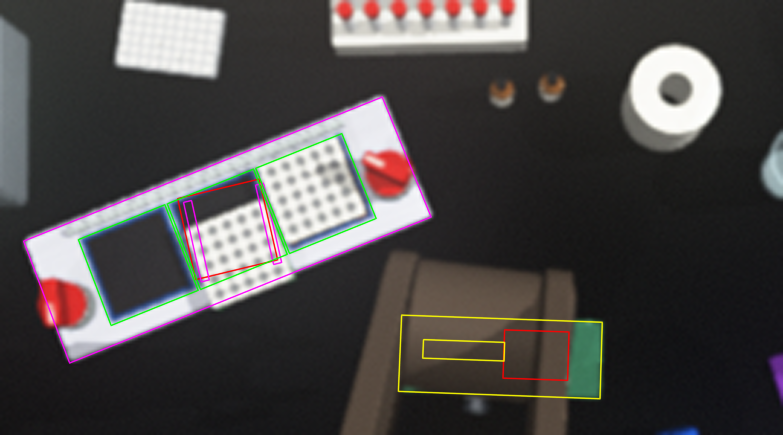

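```bash
python3 - <<'E'
from h import *
t=cv2.imread('pics/top23.png')[:,:,::-1]; s=cv2.imread('pics/scene23.png')[:,:,::-1]
crop('',t,175,155,230,210,11,'z23t'); crop('',s,310,250,380,310,10,'z23s')
E
```

```text
(no output)
```

View pics/z23t.png

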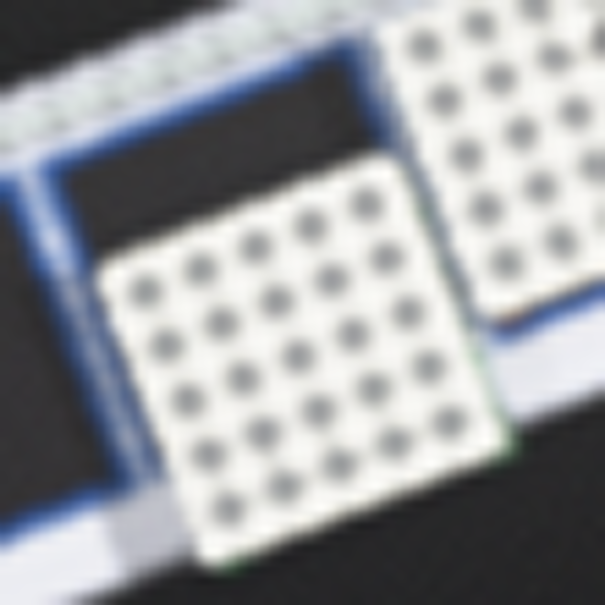

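View pics/z23s.png

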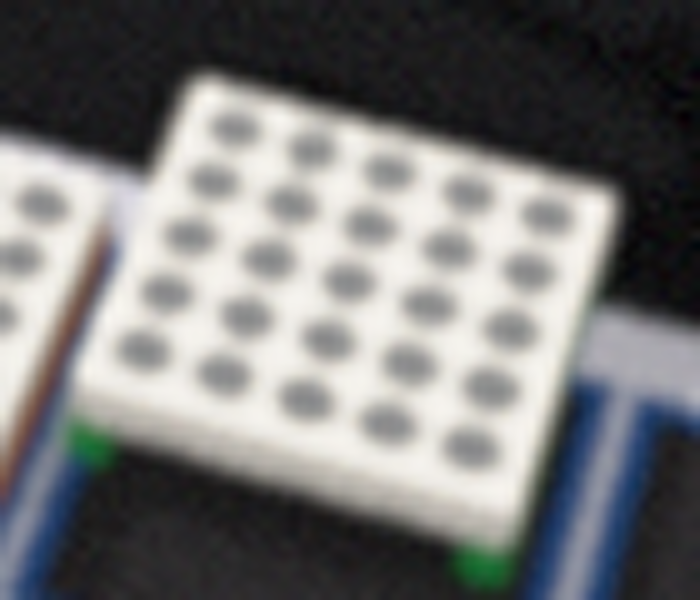

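```bash
python3 - <<'E'
from h import *
D={'top':(np.array([[298,356],[145,290],[367,204],[450,422],[228,508]]),11,(175,155)),
'scene':(np.array([[349,282],[235,127],[142,350],[470,447],[548,215]]),10,(310,250))}
a=np.radians(21);X=np.array([np.cos(a),np.sin(a)]);Y=np.array([-X[1],X[0]]);C=np.array([608.5,268])
for n,(p,s,o) in D.items():
    P=back(n,(p+.5)/s-.5+np.array(o),76)[:,:2]; print(n,np.round(P,1).tolist(),np.round(P.mean(0),1))
    e=P[2:]-P[1:-1]; print('edge yaw',np.round(np.degrees(np.arctan2(e[:,1],e[:,0])),1),np.round(np.hypot(*e.T),1))
    m=P.mean(0)-C; print('rocker coords',m@X,m@Y)
E
```

```text
top [[574.9, 248.8], [596.8, 296.9], [622.6, 226.9], [553.1, 201.2], [527.5, 270.9]] [575. 249.]
edge yaw [ -69.8 -159.7  110.2] [74.6 74.1 74.3]
rocker coords -38.122987286474874 -5.760845168938969
scene [[573.4, 249.2], [551.4, 201.3], [621.2, 227.1], [595.1, 296.4], [525.5, 270.9]] [573.3 249. ]
edge yaw [  20.3  110.6 -159.9] [74.5 74.  74.2]
rocker coords -39.6652365092259 -5.145448758006157
```

```bash
python3 -m crank '[{"slide":[0.08,0.04,-4],"spin":0,"jaw":60},{"slide":[0,0,-4],"spin":0,"jaw":60},{"slide":[0,0,-2.4],"spin":0,"jaw":60},{"slide":[0,0,-1],"spin":0,"jaw":60},{"slide":[0,0,0],"spin":0,"jaw":60},{"slide":[0,0,0],"spin":0,"jaw":0},{"slide":[0,0,0],"spin":0,"jaw":0},{"slide":[0,0,0],"spin":0,"jaw":0}]'
python3 -m crank '[{"slide":[0,0,0],"spin":0,"jaw":0},{"slide":[0,0,0],"spin":0,"jaw":0},{"slide":[0,0,0],"spin":0,"jaw":0},{"slide":[0,0,0],"spin":0,"jaw":0},{"slide":[0,0,0],"spin":0,"jaw":0},{"slide":[0,0,1],"spin":0,"jaw":0},{"slide":[0,0,2],"spin":0,"jaw":0},{"slide":[0,0,3],"spin":0,"jaw":0}]'
python3 - <<'E'
from look import *; from ov import overlay
o=look('24'); L=lift_from_tcp(o); print(np.round(L,2))
overlay('scene','pics/scene24.png',[(d_lift,L)],(200,130,360,270),4.2,'pics/o24s.png')
E
```

```text
time: 32.0
tcp_pos: [452.3, -35.0, 57.8]
eef_rot: [0.044, 1.568, -0.044]
wrist_force: [-0.7, -0.7, 1.9]
gripper_width: 21.2
time: 32.8
tcp_pos: [450.6, -34.7, 117.3]
eef_rot: [0.044, 1.572, -0.044]
wrist_force: [1.2, 0.6, -0.6]
gripper_width: 21.2
t 32.80 tcp [450.6 -34.7 117.3] toolx [-0.002  0.    -1.   ] jawyaw -3.2 j [-0.14  0.41  2.16  0.    0.58 -0.09] F [ 1.2  0.6 -0.6] w 21.2
[448.96 -64.69  -1.63  62.62]
```

View pics/o24s.png

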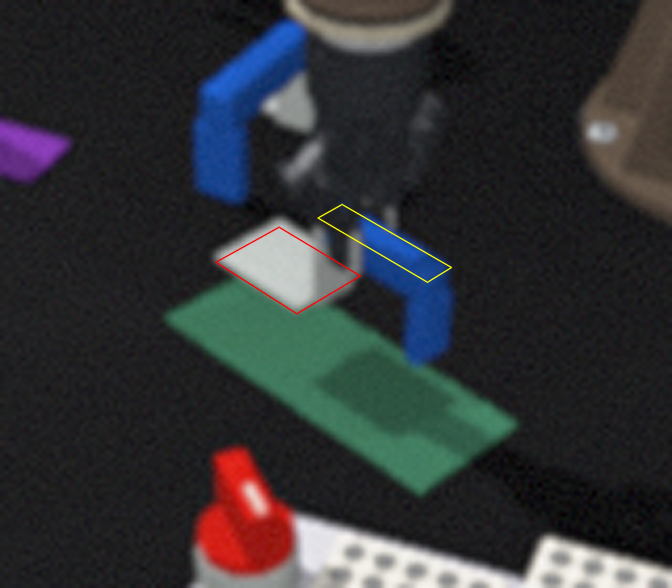

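```bash
python3 - <<'E'
from look import *; from ov import overlay
o=sensors.observe(); L=lift_from_tcp(o)
overlay('scene','pics/scene24.png',[(d_lift,L)],(240,165,315,225),9,'pics/o24z.png')
im=cv2.imread('pics/scene24.png')[:,:,::-1]; crop('',im,240,165,315,225,9,'c24z')
E
```

```text
(no output)
```

View pics/o24z.png

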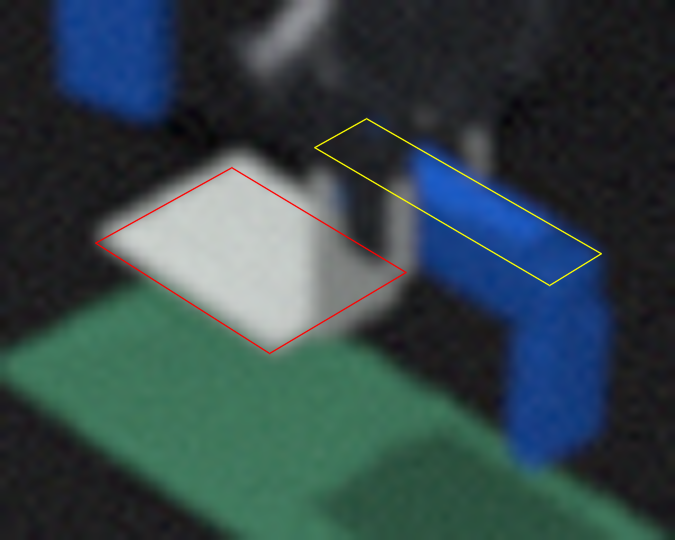

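```bash
python3 - <<'E'
from look import *; from ov import overlay
overlay('scene','pics/scene23.png',[(d_lift,(448.8,-65.2,np.radians(-93.2),2))],(240,180,315,240),9,'pics/o23z.png')
o=sensors.observe(); print(R.from_rotvec(o['eef_rot']).as_matrix().round(4))
E
```

```text
[[ 4.900e-03  5.600e-02  9.984e-01]
 [-7.000e-04  9.984e-01 -5.600e-02]
 [-1.000e+00 -4.000e-04  4.900e-03]]
```

View pics/o23z.png

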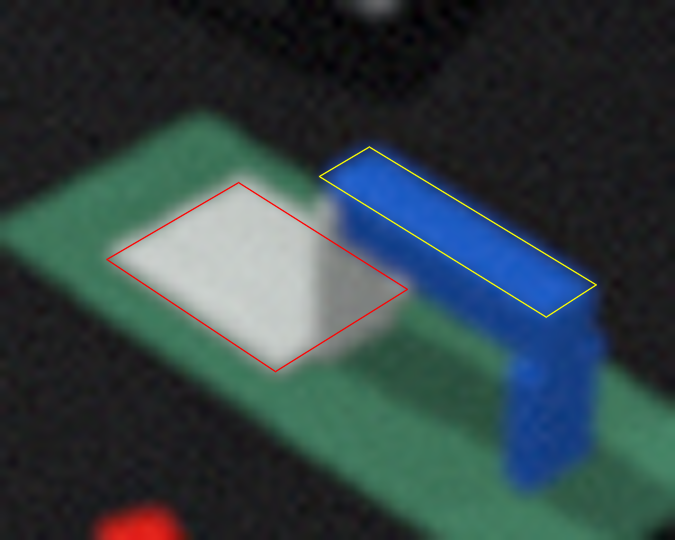

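```bash
python3 -m crank '[{"slide":[0,0,-3],"spin":0,"jaw":0},{"slide":[0,0,-2],"spin":0,"jaw":0},{"slide":[0,0,-0.8],"spin":0,"jaw":0},{"slide":[0,0,-0.2],"spin":0,"jaw":0},{"slide":[0,0,0],"spin":0,"jaw":0},{"slide":[0,0,0],"spin":0,"jaw":40},{"slide":[0,0,0],"spin":0,"jaw":40},{"slide":[0,0,0],"spin":0,"jaw":40}]'
python3 -c "
from h import *; st()"
python3 -m crank '[{"slide":[0,0,0],"spin":0,"jaw":40},{"slide":[0,0,0],"spin":0,"jaw":0},{"slide":[0,0,0],"spin":0,"jaw":0},{"slide":[0,0,0],"spin":0,"jaw":0},{"slide":[0,0,0],"spin":0,"jaw":0},{"slide":[0,0,0],"spin":0,"jaw":0},{"slide":[0,0,0],"spin":0,"jaw":0},{"slide":[0,0,0],"spin":0,"jaw":0}]'
python3 -c "
from h import *; st()"
```

```text
time: 33.7
tcp_pos: [451.7, -34.9, 57.0]
eef_rot: [0.044, 1.57, -0.044]
wrist_force: [-0.1, 0.1, -0.3]
gripper_width: 34.0
t 33.70 tcp [451.7 -34.9  57. ] toolx [ 0. -0. -1.] jawyaw -3.2 j [-0.14  0.53  2.19  0.    0.42 -0.09] F [-0.1  0.1 -0.3] w 34.0
time: 34.5
tcp_pos: [451.6, -34.9, 56.8]
eef_rot: [0.044, 1.57, -0.044]
wrist_force: [-1.6, -0.1, 5.7]
gripper_width: 21.2
t 34.50 tcp [451.6 -34.9  56.8] toolx [ 0. -0. -1.] jawyaw -3.2 j [-0.14  0.53  2.19 -0.    0.42 -0.09] F [-1.6 -0.1  5.7] w 21.2
```

```bash
python3 -m crank '[{"slide":[0,0,0.3],"spin":0,"jaw":0},{"slide":[0,0,1],"spin":0,"jaw":0},{"slide":[0,0,2],"spin":0,"jaw":0},{"slide":[0,0,2],"spin":0,"jaw":0},{"slide":[0,0,0.7],"spin":0,"jaw":0},{"slide":[0,0,0],"spin":0,"jaw":0},{"slide":[0,0,0],"spin":0,"jaw":0},{"slide":[0,0,0],"spin":0,"jaw":0}]'
python3 - <<'E'
from look import *; from ov import overlay
o=look('25'); L=lift_from_tcp(o,dz=-54.8); print(np.round(L,2))
overlay('scene','pics/scene25.png',[(d_lift,L)],(240,165,315,225),9,'pics/o25z.png')
E
```

```text
time: 35.3
tcp_pos: [451.1, -34.8, 116.1]
eef_rot: [0.044, 1.572, -0.044]
wrist_force: [0.4, 0.5, -0.6]
gripper_width: 21.0
t 35.30 tcp [451.1 -34.8 116.1] toolx [-0.001  0.    -1.   ] jawyaw -3.2 j [-0.14  0.41  2.16 -0.    0.57 -0.09] F [ 0.4  0.5 -0.6] w 21.0
[449.39 -64.78  -1.63  61.31]
```

View pics/o25z.png

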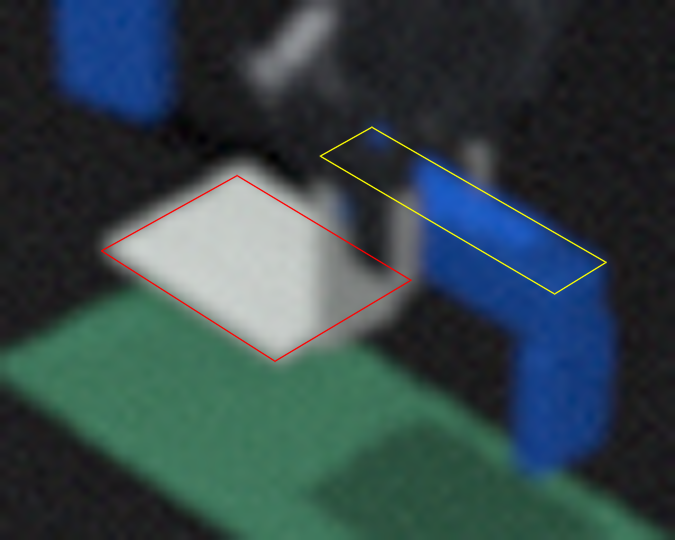

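```bash
python3 -m crank '[{"slide":[-0.2,1.6,0],"spin":8,"jaw":0},{"slide":[-0.2,1.6,0],"spin":8,"jaw":0},{"slide":[-0.2,1.6,0],"spin":8,"jaw":0},{"slide":[-0.2,1.6,0],"spin":8,"jaw":0},{"slide":[-0.2,1.6,0],"spin":8,"jaw":0},{"slide":[-0.2,1.6,0],"spin":8,"jaw":0},{"slide":[-0.2,1.6,0],"spin":8,"jaw":0},{"slide":[-0.2,1.6,0],"spin":8,"jaw":0}]'
python3 -m crank '[{"slide":[-0.4,1.8,0],"spin":8.2,"jaw":0},{"slide":[-0.4,1.8,0],"spin":8.2,"jaw":0},{"slide":[-0.4,1.8,0],"spin":8.2,"jaw":0},{"slide":[-0.4,1.8,0],"spin":8.2,"jaw":0},{"slide":[-0.4,1.6,-0.4],"spin":8.2,"jaw":0},{"slide":[-0.2,0.8,-0.4],"spin":8.2,"jaw":0},{"slide":[0,0,0],"spin":0.2,"jaw":0},{"slide":[0,0,0],"spin":0,"jaw":0}]'
python3 - <<'E'
from rel import *; from ov import overlay
o=look('26'); L=lift_from_tcp(o,dz=-54.8); rel(L,574.2,249,20.2)
T=[(d_tray,(574.2,249,np.radians(20.2),50))]
overlay('scene','pics/scene26.png',[(d_lift,L)]+T,(280,190,430,310),5,'pics/o26s.png')
E
```

```text
time: 36.2
tcp_pos: [435.1, 93.7, 116.3]
eef_rot: [-0.83, 1.407, 0.831]
wrist_force: [-0.3, 0.5, -1.0]
gripper_width: 21.1
time: 37.0
tcp_pos: [413.3, 188.9, 108.5]
eef_rot: [-1.461, 1.024, 1.462]
wrist_force: [0.7, -0.4, -1.9]
gripper_width: 21.0
t 37.00 tcp [413.3 188.9 108.5] toolx [-0.001 -0.    -1.   ] jawyaw 110.0 j [ 0.36  0.43  2.16 -0.    0.56 -1.56] F [ 0.7 -0.4 -1.9] w 21.0
along 141.7 lateral 0.9  X [0.938 0.345] lifter z 53.7 yaw 20.0
```

View pics/o26s.png

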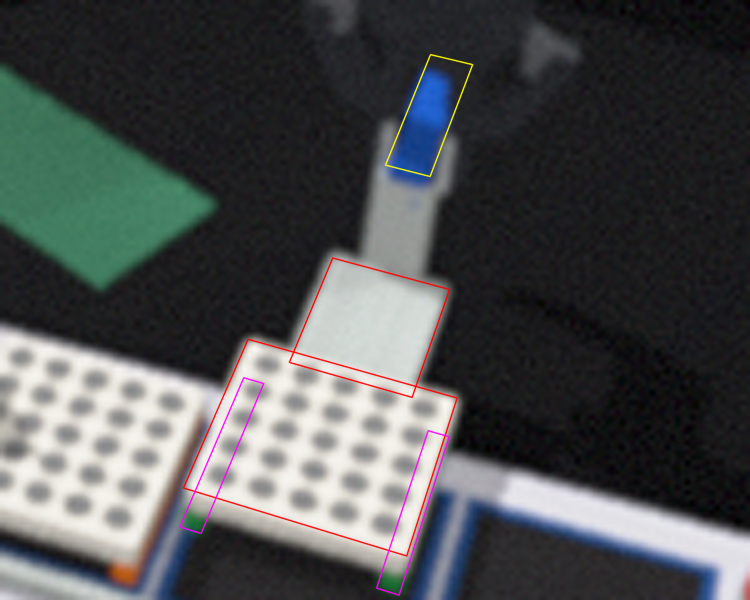

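```bash
python3 -m crank '[{"slide":[1.37,0.6,0],"spin":0.2,"jaw":0},{"slide":[1.4,0.52,0],"spin":0,"jaw":0},{"slide":[1.4,0.52,0],"spin":0,"jaw":0},{"slide":[1.4,0.52,0],"spin":0,"jaw":0},{"slide":[0,0,0],"spin":0,"jaw":0},{"slide":[0,0,0],"spin":0,"jaw":0},{"slide":[0,0,0],"spin":0,"jaw":0},{"slide":[0,0,0],"spin":0,"jaw":0}]'
python3 - <<'E'
from rel import *; from ov import overlay
o=look('27'); L=lift_from_tcp(o,dz=-54.8); rel(L,574.2,249,20.2)
T=[(d_tray,(574.2,249,np.radians(20.2),50))]
overlay('scene','pics/scene27.png',[(d_lift,L)]+T,(280,190,430,310),5,'pics/o27s.png')
E
```

```text
time: 37.9
tcp_pos: [468.6, 210.3, 108.8]
eef_rot: [-1.466, 1.02, 1.466]
wrist_force: [0.6, 0.3, -1.9]
gripper_width: 21.0
t 37.90 tcp [468.6 210.3 108.8] toolx [-0.001 -0.    -1.   ] jawyaw 110.4 j [ 0.36  0.48  2.03 -0.    0.63 -1.56] F [ 0.6  0.3 -1.9] w 21.0
along 82.5 lateral -0.3  X [0.938 0.345] lifter z 54.0 yaw 20.4
```

View pics/o27s.png

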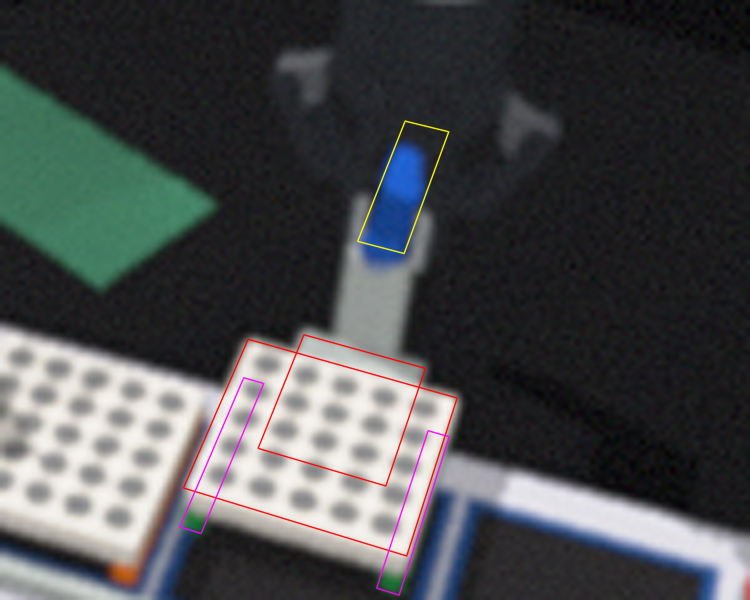

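```bash
python3 -m crank '[{"slide":[1,0.37,0],"spin":0,"jaw":0},{"slide":[1,0.37,0],"spin":0,"jaw":0},{"slide":[0.9,0.33,0],"spin":0,"jaw":0},{"slide":[0,0,0],"spin":0,"jaw":0},{"slide":[0,0,0.4],"spin":0,"jaw":0},{"slide":[0,0,0.3],"spin":0,"jaw":0},{"slide":[0,0,0.5],"spin":0,"jaw":0},{"slide":[0,0,1],"spin":0,"jaw":0}]'
python3 - <<'E'
from rel import *; from ov import overlay
o=look('28'); L=lift_from_tcp(o,dz=-54.8); rel(L,574.2,249,20.2); rel(L,608.5,268,21)
T=[(d_tray,(574.2,249,np.radians(20.2),L[3]-9))]
overlay('scene','pics/scene28.png',[(d_lift,L)]+T,(280,190,430,310),5,'pics/o28s.png')
E
```

```text
time: 38.8
tcp_pos: [497.6, 221.2, 131.0]
eef_rot: [-1.466, 1.02, 1.467]
wrist_force: [0.2, -1.1, -2.4]
gripper_width: 21.2
t 38.80 tcp [497.6 221.2 131. ] toolx [-0.001 -0.    -1.   ] jawyaw 110.4 j [ 0.36  0.48  1.94 -0.    0.72 -1.56] F [ 0.2 -1.1 -2.4] w 21.2
along 51.5 lateral -0.5  X [0.938 0.345] lifter z 76.2 yaw 20.4
along 90.3 lateral 4.3  X [0.934 0.358] lifter z 76.2 yaw 20.4
```

View pics/o28s.png

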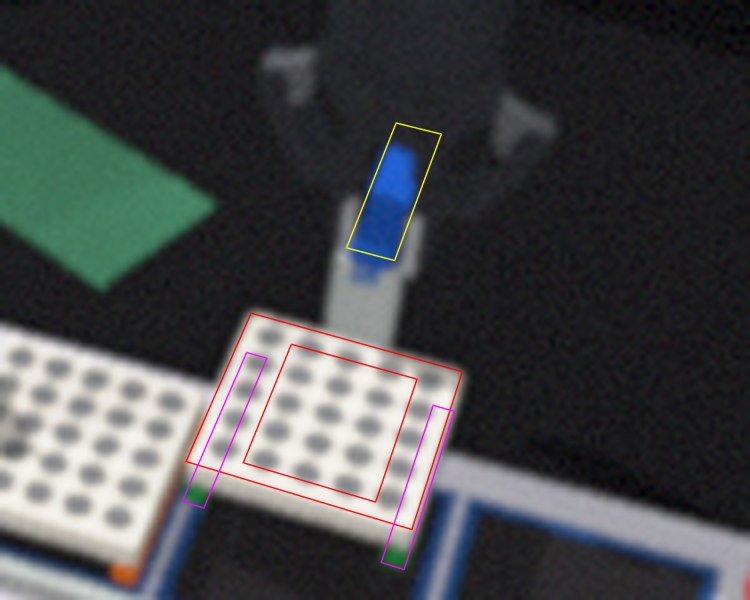

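```bash
python3 -m crank '[{"slide":[0.3,0.15,0],"spin":0.2,"jaw":0},{"slide":[0.7,0.35,0],"spin":0.2,"jaw":0},{"slide":[0.9,0.45,0],"spin":0.2,"jaw":0},{"slide":[0.8,0.4,0],"spin":0,"jaw":0},{"slide":[0.5,0.28,0],"spin":0,"jaw":0},{"slide":[0.33,0.15,0],"spin":0,"jaw":0},{"slide":[0,0,-0.3],"spin":0,"jaw":0},{"slide":[0,0,-0.5],"spin":0,"jaw":0}]'
python3 - <<'E'
from rel import *; from ov import overlay
o=look('29'); L=lift_from_tcp(o,dz=-54.8); rel(L,608.5,268,21)
T=[(d_tray,(608.5,268,np.radians(21),L[3]-9))]
overlay('scene','pics/scene29.png',[(d_lift,L)]+T,(280,190,430,310),5,'pics/o29s.png')
E
```

```text
time: 39.7
tcp_pos: [533.4, 239.2, 122.6]
eef_rot: [-1.474, 1.013, 1.474]
wrist_force: [-1.1, -0.8, -3.0]
gripper_width: 21.3
t 39.70 tcp [533.4 239.2 122.6] toolx [-0.  0. -1.] jawyaw 111.0 j [ 0.37  0.54  1.86  0.    0.74 -1.57] F [-1.1 -0.8 -3. ] w 21.3
along 50.4 lateral 0.0  X [0.934 0.358] lifter z 67.8 yaw 21.0
```

View pics/o29s.png

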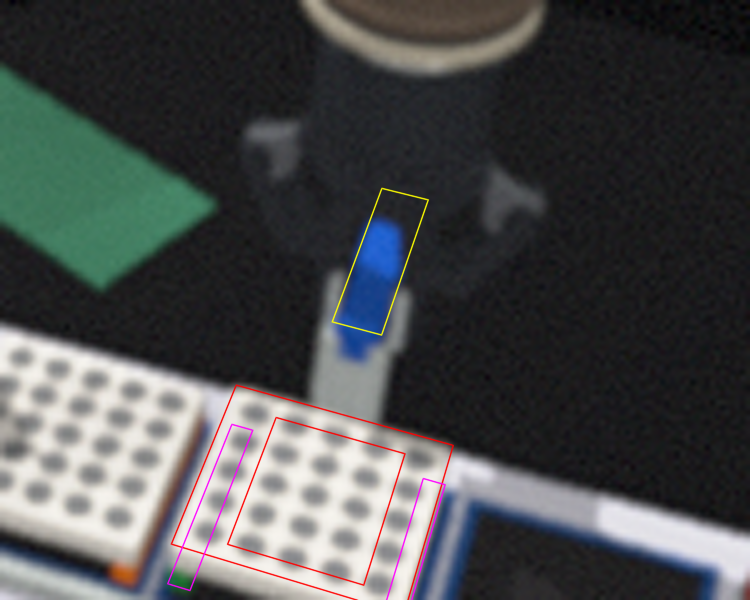

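Lower 13.5 mm, then back out.

```bash
python3 -m crank '[{"slide":[0,0,-0.4],"spin":0,"jaw":0},{"slide":[0,0,-0.3],"spin":0,"jaw":0},{"slide":[0,0,-0.2],"spin":0,"jaw":0},{"slide":[0,0,-0.2],"spin":0,"jaw":0},{"slide":[0,0,-0.2],"spin":0,"jaw":0},{"slide":[0,0,-0.05],"spin":0,"jaw":0},{"slide":[0,0,0],"spin":0,"jaw":0},{"slide":[0,0,0],"spin":0,"jaw":0}]'
python3 - <<'E'
from rel import *; from ov import overlay
o=look('30'); L=lift_from_tcp(o,dz=-54.8); rel(L,608.5,268,21)
T=[(d_tray,(608.5,268,np.radians(21),50))]
overlay('scene','pics/scene30.png',[(d_lift,L)]+T,(280,190,430,310),5,'pics/o30s.png')
E
```

```text
time: 40.6
tcp_pos: [533.6, 239.2, 109.4]
eef_rot: [-1.474, 1.013, 1.474]
wrist_force: [-0.2, 0.1, -1.8]
gripper_width: 21.3
t 40.60 tcp [533.6 239.2 109.4] toolx [ 0.  0. -1.] jawyaw 111.0 j [ 0.37  0.56  1.87  0.    0.72 -1.57] F [-0.2  0.1 -1.8] w 21.3
along 50.2 lateral 0.0  X [0.934 0.358] lifter z 54.6 yaw 21.0
```

View pics/o30s.png

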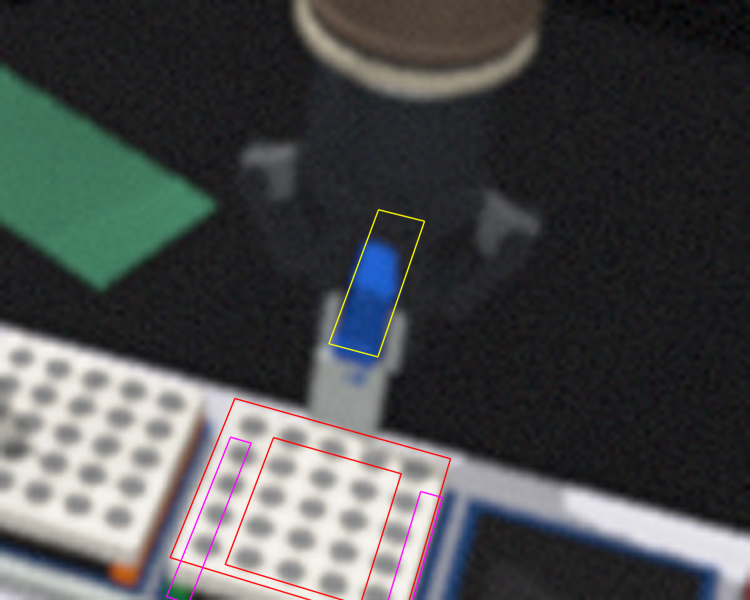

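```bash
python3 -m crank '[{"slide":[0,0,-0.06],"spin":0,"jaw":0},{"slide":[-1,-0.38,0],"spin":0,"jaw":0},{"slide":[-2,-0.77,0],"spin":0,"jaw":0},{"slide":[-2,-0.77,0],"spin":0,"jaw":0},{"slide":[-2,-0.77,0],"spin":0,"jaw":0},{"slide":[-2,-0.77,0],"spin":0,"jaw":0},{"slide":[-1.5,-0.58,0],"spin":0,"jaw":0},{"slide":[0,0,0],"spin":0,"jaw":0}]'
cat > dots.py <<'E'
from h import *
def dots(n,im,box,z=76,s=8,thr=None):
    """find dark dots on white tray top inside image box; return world pts"""
    u=up(im,*box,s); g=cv2.cvtColor(u,cv2.COLOR_RGB2GRAY); g=cv2.GaussianBlur(g,(0,0),s*.4)
    p=cv2.SimpleBlobDetector_Params(); p.filterByArea=True;p.minArea=4*s*s*.4;p.maxArea=30*s*s;p.filterByCircularity=False;p.filterByConvexity=False;p.filterByInertia=False;p.minThreshold=60;p.maxThreshold=230;p.thresholdStep=5;p.minDistBetweenBlobs=2*s
    k=cv2.SimpleBlobDetector_create(p).detect(g)
    uv=(np.array([q.pt for q in k])+.5)/s-.5+np.array(box[:2])
    return uv,back(n,uv,z)[:,:2]
def fit_grid(P,x,y,a,pitch=18.5):
    """ICP fit of 5x5 dot grid"""
    G=np.array([[i,j] for i in range(-2,3) for j in range(-2,3)],float)*pitch
    for _ in range(30):
        Q=G@rz(a).T+[x,y]; d=np.linalg.norm(P[:,None]-Q[None],axis=2); m=d.min(1)<8; j=d.argmin(1)
        A=G[j[m]];B=P[m]; A0=A-A.mean(0);B0=B-B.mean(0)
        a=np.arctan2((A0[:,0]*B0[:,1]-A0[:,1]*B0[:,0]).sum(),(A0*B0).sum()); x,y=B.mean(0)-A.mean(0)@rz(a).T
    return x,y,np.degrees(a),m.sum()
def check(tag):
  for n in('top','scene'):
    im=cv2.imread(f'pics/{n}{tag}.png')[:,:,::-1]
    for nm,c in(('bay0',(650.1,159.7)),('bay1',(608.5,268.))):
        q=proj(n,[[*c,76]])[0]; b=(int(q[0])-32,int(q[1])-32,int(q[0])+32,int(q[1])+32)
        uv,P=dots(n,im,b); 
        if len(P)<8: print(n,nm,'few',len(P)); continue
        x,y,a,k=fit_grid(P,*c,np.radians(21)); print(n,nm,'fit %.1f %.1f yaw %.1f n=%d'%(x,y,a,k),'err',np.round(np.hypot(x-c[0],y-c[1]),1))
E
python3 - <<'E'
from look import *; from dots import check
look('31'); check('31')
im=cv2.imread('pics/scene31.png')[:,:,::-1]; crop('s',im,200,130,460,330,3,'c31')
im=cv2.imread('pics/top31.png')[:,:,::-1]; crop('s',im,120,100,390,250,2.9,'c31t')
E
```

```text
time: 41.5
tcp_pos: [425.5, 197.7, 108.6]
eef_rot: [-1.473, 1.015, 1.476]
wrist_force: [0.3, -0.4, -1.2]
gripper_width: 21.3
t 41.50 tcp [425.5 197.7 108.6] toolx [-0.002 -0.001 -1.   ] jawyaw 111.0 j [ 0.37  0.44  2.13 -0.    0.58 -1.57] F [ 0.3 -0.4 -1.2] w 21.3
top bay0 fit 650.4 161.0 yaw 20.1 n=25 err 1.3
top bay1 fit 610.7 267.8 yaw 21.0 n=25 err 2.2
scene bay0 fit 649.0 161.1 yaw 20.2 n=25 err 1.8
scene bay1 fit 609.6 268.2 yaw 21.0 n=25 err 1.2
```

View pics/c31.png

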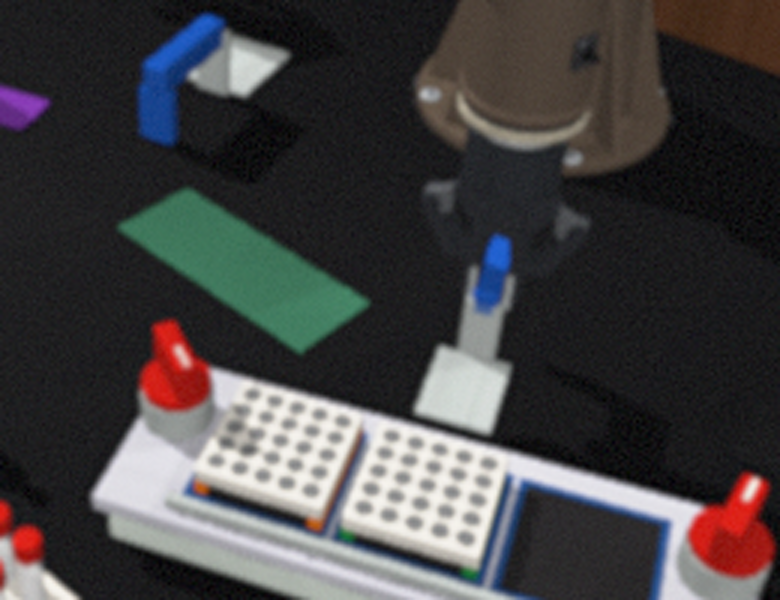

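View pics/c31t.png

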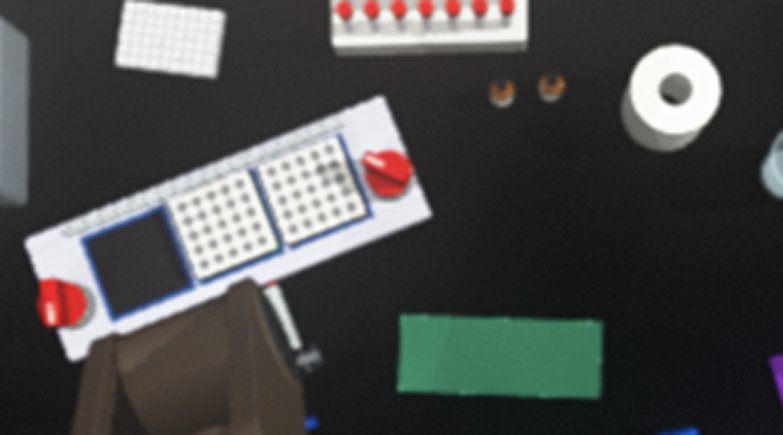

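```bash
python3 -m crank '[{"slide":[0.3,-2.9,0.5],"spin":-8,"jaw":0},{"slide":[0.3,-2.9,0.5],"spin":-8,"jaw":0},{"slide":[0.4,-2.9,0],"spin":-8,"jaw":0},{"slide":[0.4,-3,0],"spin":-8,"jaw":0},{"slide":[0.4,-3,0],"spin":-8,"jaw":0},{"slide":[0.4,-3,0],"spin":-8,"jaw":0},{"slide":[0.3,-3,0],"spin":-8,"jaw":0},{"slide":[0,-2.7,0],"spin":-8,"jaw":0}]'
python3 -m crank '[{"slide":[0,0,0],"spin":-8.2,"jaw":0},{"slide":[0,0,0],"spin":-8.2,"jaw":0},{"slide":[0,0,-1],"spin":-8.2,"jaw":0},{"slide":[0,0,-1.5],"spin":-8.2,"jaw":0},{"slide":[0,0,-1.5],"spin":-8.2,"jaw":0},{"slide":[0,0,-0.5],"spin":-8.2,"jaw":0},{"slide":[0,0,0],"spin":-1,"jaw":0},{"slide":[0,0,0],"spin":0,"jaw":0}]'
python3 -c "
from rel import *
o=st(); rel(lift_from_tcp(o,dz=-54.8),448.7,-61,-93.2)"
```

```text
time: 42.4
tcp_pos: [454.9, -36.8, 118.8]
eef_rot: [-0.637, 1.474, 0.635]
wrist_force: [1.1, 0.1, -1.0]
gripper_width: 21.0
time: 43.2
tcp_pos: [454.1, -35.3, 73.8]
eef_rot: [0.041, 1.57, -0.041]
wrist_force: [-0.3, 0.9, -1.7]
gripper_width: 20.8
t 43.20 tcp [454.1 -35.3  73.8] toolx [ 0. -0. -1.] jawyaw -3.0 j [-0.14  0.49  2.18  0.    0.47 -0.09] F [-0.3  0.9 -1.7] w 20.8
along -4.0 lateral -4.1  X [-0.056 -0.998] lifter z 19.0 yaw -93.0
```

```bash
python3 -m crank '[{"slide":[-0.3,0,-0.7],"spin":0,"jaw":0},{"slide":[0,0,-0.5],"spin":0,"jaw":0},{"slide":[0,0,-0.3],"spin":0,"jaw":0},{"slide":[0,0,-0.2],"spin":0,"jaw":0},{"slide":[0,0,0],"spin":0,"jaw":0},{"slide":[0,0,0],"spin":0,"jaw":30},{"slide":[0,0,0],"spin":0,"jaw":60},{"slide":[0,0,0],"spin":0,"jaw":60}]'
python3 -m crank '[{"slide":[0,0,0],"spin":0,"jaw":60},{"slide":[0,0,0],"spin":0,"jaw":60},{"slide":[0,0,2],"spin":0,"jaw":60},{"slide":[0,0,4],"spin":0,"jaw":60},{"slide":[0,0,4],"spin":0,"jaw":60},{"slide":[0,0,2],"spin":0,"jaw":60},{"slide":[0,0,0],"spin":0,"jaw":60},{"slide":[0,0,0],"spin":0,"jaw":60}]'
python3 - <<'E'
from look import *; from dots import check
look('32'); check('32')
im=cv2.imread('pics/scene32.png')[:,:,::-1]; crop('s',im,200,130,460,330,3,'c32')
E
```

```text
time: 44.0
tcp_pos: [450.6, -35.2, 56.7]
eef_rot: [0.044, 1.57, -0.044]
wrist_force: [0.1, 0.4, 0.1]
gripper_width: 51.0
time: 44.8
tcp_pos: [450.6, -35.2, 176.8]
eef_rot: [0.044, 1.569, -0.044]
wrist_force: [-0.4, 0.3, -0.2]
gripper_width: 51.1
t 44.80 tcp [450.6 -35.2 176.8] toolx [ 0.001 -0.    -1.   ] jawyaw -3.2 j [-0.15  0.3   2.11  0.    0.73 -0.09] F [-0.4  0.3 -0.2] w 51.1
top bay0 fit 650.4 161.0 yaw 20.0 n=25 err 1.4
top bay1 fit 610.7 267.8 yaw 21.0 n=25 err 2.2
scene bay0 fit 649.0 161.1 yaw 20.2 n=25 err 1.8
scene bay1 fit 609.6 268.2 yaw 20.9 n=25 err 1.2
```

View pics/c32.png

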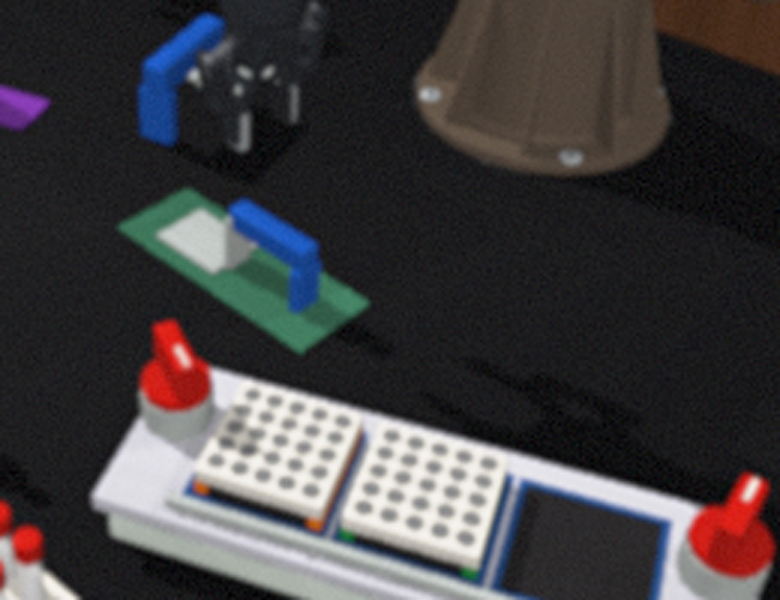

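```bash
python3 -m crank '[{"slide":[0.8,4.5,0],"spin":8,"jaw":60},{"slide":[0.8,4.8,0],"spin":8,"jaw":60},{"slide":[0.8,4.8,0],"spin":8,"jaw":60},{"slide":[0.8,4.8,0],"spin":8,"jaw":60},{"slide":[0.8,4.8,0],"spin":8,"jaw":60},{"slide":[0.8,4.8,0],"spin":8,"jaw":60},{"slide":[0.8,4.8,0],"spin":8,"jaw":60},{"slide":[0.8,4.8,0],"spin":8,"jaw":60}]'
python3 -m crank '[{"slide":[0,4,0],"spin":8,"jaw":60},{"slide":[0,4,0],"spin":8,"jaw":60},{"slide":[0,2.8,0],"spin":8,"jaw":60},{"slide":[0,0,0],"spin":8,"jaw":60},{"slide":[0,0,0],"spin":7.2,"jaw":60},{"slide":[0,0,0],"spin":0,"jaw":60},{"slide":[0,0,0],"spin":0,"jaw":60},{"slide":[0,0,0],"spin":0,"jaw":60}]'
python3 - <<'E'
from look import *; from dots import check
look('33'); check('33')
im=cv2.imread('pics/scene33.png')[:,:,::-1]; crop('s',im,330,180,530,330,3.9,'c33')
E
```

```text
time: 45.7
tcp_pos: [513.8, 347.7, 175.0]
eef_rot: [-0.831, 1.409, 0.831]
wrist_force: [0.6, 0.5, -0.5]
gripper_width: 51.1
time: 46.5
tcp_pos: [514.4, 453.5, 176.0]
eef_rot: [-1.334, 1.124, 1.334]
wrist_force: [0.2, -0.7, 0.4]
gripper_width: 51.0
t 46.50 tcp [514.4 453.5 176. ] toolx [-0.001 -0.001 -1.   ] jawyaw 99.8 j [ 0.68  0.6   1.57  0.    0.97 -1.06] F [ 0.2 -0.7  0.4] w 51.0
top bay0 fit 650.4 161.0 yaw 20.0 n=25 err 1.4
top bay1 fit 610.7 267.8 yaw 20.9 n=25 err 2.2
scene bay0 fit 649.0 161.1 yaw 20.2 n=25 err 1.8
scene bay1 fit 609.6 268.2 yaw 21.0 n=25 err 1.2
```

View pics/c33.png

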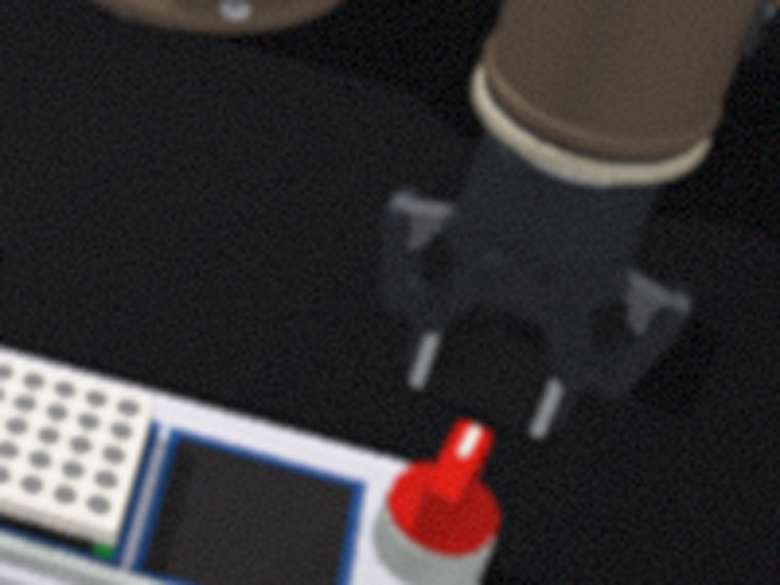

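```bash
python3 -m crank '[{"slide":[0.2,0.25,-2.5],"spin":0,"jaw":60},{"slide":[0,0,-2.2],"spin":0,"jaw":60},{"slide":[0,0,-1.3],"spin":0,"jaw":60},{"slide":[0,0,-0.5],"spin":0,"jaw":60},{"slide":[0,0,0],"spin":0,"jaw":60},{"slide":[0,0,0],"spin":0,"jaw":0},{"slide":[0,0,0],"spin":0,"jaw":0},{"slide":[0,0,0],"spin":0,"jaw":0}]'
python3 -m crank '[{"slide":[0,0,0],"spin":0,"jaw":0},{"slide":[0,0,0],"spin":0,"jaw":0},{"slide":[0,0,0],"spin":0,"jaw":0},{"slide":[0,0,0],"spin":-3,"jaw":0},{"slide":[0,0,0],"spin":-6,"jaw":0},{"slide":[0,0,0],"spin":-8,"jaw":0},{"slide":[0,0,0],"spin":-8,"jaw":0},{"slide":[0,0,0],"spin":-8,"jaw":0}]'
python3 -c "
from h import *
print(st()['moment'])"
```

```text
time: 47.4
tcp_pos: [517.3, 455.9, 113.0]
eef_rot: [-1.338, 1.121, 1.335]
wrist_force: [2.8, -6.2, 5.7]
gripper_width: 16.9
time: 48.2
tcp_pos: [517.5, 456.4, 113.0]
eef_rot: [-0.904, 1.373, 0.903]
wrist_force: [3.3, -2.6, 3.8]
gripper_width: 17.0
t 48.20 tcp [517.5 456.4 113. ] toolx [ 0.002  0.001 -1.   ] jawyaw 66.7 j [ 0.68  0.67  1.61 -0.    0.86 -0.48] F [ 3.3 -2.6  3.8] w 17.0
[-0.37382063 -0.43640398  0.0534967 ]
```

```bash
python3 -m crank '[{"slide":[0,0,0],"spin":-8,"jaw":0},{"slide":[0,0,0],"spin":-8,"jaw":0},{"slide":[0,0,0],"spin":-8,"jaw":0},{"slide":[0,0,0],"spin":-8,"jaw":0},{"slide":[0,0,0],"spin":-8,"jaw":0},{"slide":[0,0,0],"spin":-8,"jaw":0},{"slide":[0,0,0],"spin":-8,"jaw":0},{"slide":[0,0,0],"spin":-8,"jaw":0}]'
python3 -m crank '[{"slide":[0,0,0],"spin":-7,"jaw":0},{"slide":[0,0,0],"spin":-7,"jaw":0},{"slide":[0,0,0],"spin":-6,"jaw":0},{"slide":[0,0,0],"spin":-5,"jaw":0},{"slide":[0,0,0],"spin":-2,"jaw":0},{"slide":[0,0,0],"spin":-2,"jaw":0},{"slide":[0,0,0],"spin":0,"jaw":0},{"slide":[0,0,0],"spin":0,"jaw":0}]'
python3 -c "
from h import *
print(st()['moment'])"
```

```text
time: 49.0
tcp_pos: [518.4, 456.9, 113.1]
eef_rot: [-0.035, 1.567, 0.038]
wrist_force: [7.9, -1.3, -0.2]
gripper_width: 16.6
time: 49.8
tcp_pos: [518.9, 456.7, 113.1]
eef_rot: [0.358, 1.538, -0.354]
wrist_force: [10.3, -3.4, -1.2]
gripper_width: 16.6
t 49.80 tcp [518.9 456.7 113.1] toolx [ 0.004  0.002 -1.   ] jawyaw -26.0 j [ 0.68  0.67  1.61 -0.    0.86  1.13] F [10.3 -3.4 -1.2] w 16.6
[-0.54365539 -2.04693219 -0.07801781]
```

```bash
python3 -m crank '[{"slide":[0.1,0,0],"spin":-2,"jaw":0},{"slide":[0,0,0],"spin":-2,"jaw":0},{"slide":[0,0,0],"spin":-2,"jaw":0},{"slide":[0,0,0],"spin":-1,"jaw":0},{"slide":[0,0,0],"spin":0,"jaw":0},{"slide":[0,0,0],"spin":0,"jaw":0},{"slide":[0,0,0],"spin":0,"jaw":0},{"slide":[0,0,0],"spin":0,"jaw":0}]'
python3 -c "
from h import *
print(st()['moment'])"
```

```text
time: 50.6
tcp_pos: [519.2, 457.3, 113.2]
eef_rot: [0.452, 1.52, -0.448]
wrist_force: [4.6, 1.6, 1.7]
gripper_width: 17.3
t 50.60 tcp [519.2 457.3 113.2] toolx [ 0.004  0.002 -1.   ] jawyaw -32.9 j [ 0.68  0.67  1.6  -0.    0.86  1.25] F [4.6 1.6 1.7] w 17.3
[ 0.42380226 -0.88297786  1.56940567]
```

```bash
python3 -m crank '[{"slide":[0,0,0],"spin":-1,"jaw":0},{"slide":[0,0,0],"spin":0,"jaw":0},{"slide":[0,0,0],"spin":0,"jaw":30},{"slide":[0,0,0],"spin":0,"jaw":60},{"slide":[0,0,0],"spin":0,"jaw":60},{"slide":[0,0,2],"spin":0,"jaw":60},{"slide":[0,0,4],"spin":0,"jaw":60},{"slide":[0,0,4],"spin":0,"jaw":60}]'
python3 -m crank '[{"slide":[0,0,2],"spin":0,"jaw":60},{"slide":[-2,3,2],"spin":0,"jaw":60},{"slide":[-3,4,0],"spin":0,"jaw":60},{"slide":[-3,4,0],"spin":0,"jaw":60},{"slide":[-3,4,0],"spin":0,"jaw":60},{"slide":[-3,3,0],"spin":0,"jaw":60},{"slide":[0,0,0],"spin":0,"jaw":60},{"slide":[0,0,0],"spin":0,"jaw":60}]'
python3 - <<'E'
from look import *; from dots import check
look('34'); check('34')
im=cv2.imread('pics/scene34.png')[:,:,::-1]; crop('s',im,200,130,480,330,2.8,'c34')
t=cv2.imread('pics/top34.png')[:,:,::-1]; crop('s',t,120,70,400,250,2.8,'c34t')
E
```

```text
time: 51.4
tcp_pos: [517.0, 455.9, 212.2]
eef_rot: [0.464, 1.521, -0.466]
wrist_force: [-0.8, 0.1, 0.3]
gripper_width: 51.6
time: 52.2
tcp_pos: [376.5, 636.8, 251.5]
eef_rot: [0.463, 1.521, -0.464]
wrist_force: [0.7, -0.3, -0.5]
gripper_width: 51.4
t 52.20 tcp [376.5 636.8 251.5] toolx [-0. -0. -1.] jawyaw -33.9 j [ 1.    0.61  1.35 -0.    1.18  1.59] F [ 0.7 -0.3 -0.5] w 51.4
top bay0 fit 650.4 161.0 yaw 20.0 n=25 err 1.4
top bay1 fit 610.7 267.8 yaw 21.0 n=25 err 2.2
scene bay0 fit 649.0 161.1 yaw 20.2 n=25 err 1.8
scene bay1 fit 609.6 268.2 yaw 21.0 n=25 err 1.2
```

View pics/c34.png

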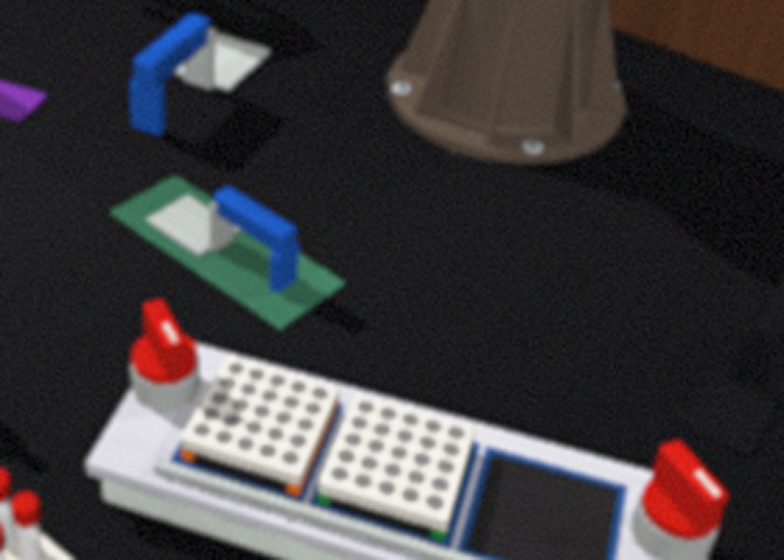

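View pics/c34t.png

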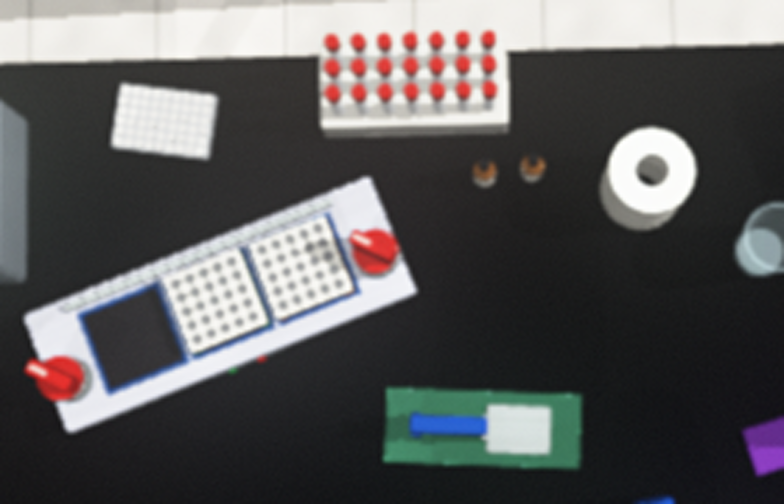

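```bash
python3 - <<'E'
from h import *
t=cv2.imread('pics/top34.png')[:,:,::-1]; s=cv2.imread('pics/scene34.png')[:,:,::-1]
red=lambda u:0
for n,im in(('top',t),('scene',s)):
  for nm,k in(('r',(665,69.5)),('l',(517,456))):
    q=proj(n,[[*k,126]])[0]; b=(int(q[0])-14,int(q[1])-14,int(q[0])+15,int(q[1])+15)
    u=up(im,*b,10).astype(int); m=((u[...,0]>150)&(u[...,1]>110)&(u[...,2]>90)).astype(np.uint8)
    # only white blobs surrounded by red, near the axis
    nn,lab,stt,cen=cv2.connectedComponentsWithStats(m)
    for i in range(1,nn):
        if 100<stt[i,4]<4000 and np.hypot(*(cen[i]-145))<110:
            yy,xx=np.nonzero(lab==i); P=back(n,(np.c_[xx,yy]+.5)/10-.5+np.array(b[:2]),126)[:,:2]
            v=np.linalg.eigh(np.cov(P.T))[1][:,1]; c=P.mean(0)
            print(n,nm,'area',stt[i,4],'axis yaw %.1f'%(np.degrees(np.arctan2(v[1],v[0]))%180),'from axis %.1f'%np.degrees(np.arctan2(c[1]-k[1],c[0]-k[0])))
blue=lambda u:(u[...,2]>u[...,0]+40)&(u[...,2]>u[...,1]+25)
print('blade',urect(t,'top',(290,210,325,240),white,5)[0],'handle',urect(t,'top',(262,212,296,236),blue,71)[0])
E
```

```text
top l area 1877 axis yaw 63.9 from axis 57.3
scene r area 2688 axis yaw 63.3 from axis 63.2
blade ((445.9794006347656, -105.02647399902344), (89.15708923339844, 65.20201873779297), 86.60128021240234) handle ((450.6204528808594, -18.748096466064453), (97.38137817382812, 30.040639877319336), 88.79188537597656)
```

```bash
python3 -c "
from plant import ctrl,sensors
print(ctrl.sign_off(), sensors.observe()['time'])"
```

```text
the job is handed in; nothing more can be done
the job is handed in; nothing more can be done
```

The job is finished and handed in at about 52 s. Two trays were on the bench, green and orange; I saw no yellow tray. The green tray is in bay 1, the orange tray in bay 0, both hold-down knobs are fully home, and the lifter is back on its mat.

The green tray was knocked about 40 mm forward after it had been placed. I only noticed this once the right knob was already home. I fetched the lifter, put the tray back in bay 1, parked the lifter again, and only then turned the left knob.

**Last checks**

| Check | Result |
|---|---|
| Trays | Each fitted to 25 dots in both cameras; centres 1.2 to 2.2 mm from the bay centres, yaw within 1° of the rocker's 21° |
| Knobs | Bar angles 63.3° (right) and 63.9° (left) against about 63.5° at the stop, one camera each; turning moment rose to 1.4 to 1.6 N m at both stops |
| Lifter | Flat on the mat by eye, origin about 4 mm from the mat's centre and lined up with it, clear of the trays |
| Bystanders | The bottles, roll and beaker looked unmoved in the last top picture; the timer was not in that crop, and the arm never went near it |

- **Cameras:** the top and scene views differed by 1 to 4 mm on position throughout.
- **Knob centres:** under grip, each knob's centre lay 2 to 3 mm from my picture estimate.
- **Lifter pitch:** on the second pick-up the lifter hung about 1 to 2° nose-up; I allowed for it and it caused no trouble.

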